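# Level the packing-bench scale and hold the spirit level down

## Robot

A 6-joint arm with a two-finger parallel gripper is mounted at the origin on the work surface. World frame = base frame: x ahead of the robot, y to its left, z up, the work surface at z = 0. Lengths are in mm, angles in degrees, forces in N, time in s.
With the tool pointing down it reaches from about 300 to 1000 mm from the base axis. Payload 5.1 kg.
Tool frame: the origin (TCP) lies at the very end of the fingers, on their centre line; the grasp point (between the pads) lies 19 mm behind it; x points along the fingers, z is the direction in which the jaws open and shut, and the axes are right-handed (so a half turn about x gives the same grasp; the last joint's range is limited). The gripper opens to 95 mm and grips with 3 to 60 N. Pads are 20 mm wide; open, the fingers measure 119 mm over their backs; the gripper's body (75 mm by 180 mm) begins 59 mm behind the grasp point.
Start: joints at [64.996, 7.093, 94.555, -0, 78.352, -4.733], TCP at [225.222, 609.721, 214.656] pointing down, gripper open.
Joint ranges: [-149.61, 149.61], [-58.7, 133.49], [1.44, 155.28], [-77.14, 257.14], [18.33, 153.61], [-166.67, 166.67]. Speed limits (degrees/s): [147.25, 147.25, 180, 180, 180, 180].

## Interface

Orientations are given as a 3x3 rotation matrix whose columns are the frame's x, y, z axes.
In Python, from workcell import observe, grab_frame, camera_model, sign_off gives the robot as it stands. The module is installed in compiled form; this text tells all that it offers.
- The arm moves only by the tool step_arm, never from a script. Its argument "targets" is one flat list of numbers, 4 for each row, row after row: the shift along the tool's x, y, z in mm, then the turn about the tool's x in rad. A call has 1 to 5 rows; each row shifts and turns the commanded pose from where the row before left it, along the tool's axes as they then stand; what a row does not reach is not made up. A row lasts 1/10 s, in which the tool goes at most 50 mm and 8.59 degrees, less where a joint would pass 70% of its speed; a pose out of reach is approached as far as the arm can. A call is refused whole if a number of a shift passes 50 or a number of a turn 0.15, either way. A call with a gripper value outside its range is refused whole. "claw" is the opening, from 0 (shut) to 1 (fully open), set as the call begins (left out, the last holds). The fingers move at their own pace and stop on an object; "force" is the grip in N (left out, the last holds). Time passes only in rows, so rows that do not move let the fingers close. It gives the time, the measured TCP pose, the force and the opening at its end, in the units of the state.
- observe(): the state, without advancing time (a new reading comes with each control period).
- grab_frame(name): name is "side" or "top" or "wrist"; returns the picture (420x560x3 uint8, red, green, blue); there is no depth.
- camera_model(name): a dict with "mtx" (3x3 intrinsics, pixels), "xyz" and "rotation" of the camera in the world. Camera axes: x right, y down, z forward; pixel columns grow to the right and rows downward; lengths in mm; the calibration is good to about 2 mm. The wrist camera is an equidistant fisheye: a pixel r from the principal point sees the ray r / f radians off the axis. A picture is of the moment at which its call begins: read the wrist's pose just before it. camera_model takes no time and is no camera call; for the wrist camera it gives the pose at the moment of the call.
- sign_off(): hands the job in, once; it reports no verdict.
The state is a dict: "t": time; "q": joint angles; "qvel": joint speeds; "joint_torque": joint torques, N m; "position": TCP position; "tool_rot": TCP orientation; "wrist_force": force on the tool from outside, world axes, zero at the start; "wrist_torque": the same for the moment, N m; "width": opening from 0.0 (shut) to 1.0 (fully open).
Only numpy, scipy, OpenCV 4.12 (cv2) and the standard library are available. Lean on these libraries where they do the work, as an engineer would, in place of code of your own. Each camera call takes 0.05 s, during which the arm holds its last target.

## Task

The packing scale sags towards its levelling foot. Lay the blue spirit level lengthwise on the scale's platform, slide it under the yellow hoop until its end meets the stop lip and let it lie there; then turn the foot by its red crank pin until the bubble stands between the two black lines. Last, press the level firmly down onto the platform (about 10 N) with the bubble still centred, and finish still pressing it there, leaving the tape roll, red carton and steel weight where they stand.

Things in the scene. Friction and masses are not known exactly. Their poses are not given: they have to be found in the camera images.
- level: Blue spirit level, a bar 200 mm long (its y axis), 30 wide (x), 36 high (z), about 0.3 kg, the same either way round, loose. Origin: centre of its underside. In the middle of its top: a 68 mm yellow-green vial with a whitish bubble and two black lines 26 mm apart. It starts lying on the bench. Grip it across its 30 mm width.
- bubble (a joint): Bubble of the spirit level: its offset from the middle of the vial along the level's own +y axis, in m (-0.021 to 0.021). The bubble, 18 mm long, runs to the higher end and takes about 1 s to settle; it moves 3 mm for each 10 mrad of slope. Centred (between the lines) means within 0.004.
- platform_mid (a point): Middle of the top face of the scale's bare metal platform, 220 mm in x by 270 mm in y, about 80 mm above the bench when level. x and y lie in the face, z is its normal; the frame tilts with the platform. The whole scale may be turned up to 0.2 rad on the bench. The -y end is carried by the levelling foot and starts too low, by 27 to 45 mrad.
- lip_mid (a point): Stop lip, 14 mm high, across the platform's +y end: this point is on its inner face at platform level, y = +125 mm from platform_mid. A level pushed home has its centre 100 mm from it, at y = +25 mm.
- hoop_mid (a point): Middle of the underside of the yellow hoop's bar, which crosses over the platform along x at y = +70 mm, 46 mm above its face (bar 12 mm thick, top 58 mm above). Its legs, 12 mm thick, stand at x = -90 and +90 mm.
- foot_axis (a point): Middle of the top of the black hand wheel (96 mm across, 10 thick; hub 6 mm higher) on the levelling foot, at y = -195 mm, 8 mm above the platform face. It turns about the platform's z, at least 1 turn to spare past level, and stays put (0.1 N m friction). Clockwise from above raises the -y end: a turn lifts the wheel 15 mm, tilts the platform 47 mrad and moves the bubble 14 mm.
- crank_pin (a point): Middle of the top of the red upright crank pin on the hand wheel: 14 mm across, 40 mm tall above the wheel, 36 mm from the wheel's axis; where it stands round the wheel varies. It sits in a radial slot and gives up to 5 mm in or out against a spring (1 N per mm), but not sideways. Its sleeve spins freely, so fingers that hold it and lead it round need not turn.
- tape_roll: Bystander: brown tape roll lying flat, 96 mm across, 48 mm high; origin centre of underside. Leave it alone.
- gift_carton: Bystander: closed red carton, 100 x 130 x 60 mm; origin centre of underside. Leave it alone.
- test_weight: Bystander: steel test weight with a knob, 48 mm across, 70 mm high; origin centre of underside. Leave it alone.
- platform: The scale's platform with its hoop, lip and foot. Origin: on its hinge axis, 130 mm in +y from platform_mid and 20 mm above the face; axes parallel to those of platform_mid.
Not all that is in view belongs to the job. Several things have the shape of the level; the one meant has the colours described above.

How it is judged (in metres and radians):
On the way, in this order (a step that is already met when the one before it is completed fails the run):
1. the level lies flat on the platform under the hoop, home against the lip, let go (y of level in the frame of platform_mid above 0.018 m and x of level in the frame of platform_mid between -0.05 and 0.05 m and z of level in the frame of platform_mid below 0.006 m and angle between the y axis of level and the y axis of platform_mid, either way round below 0.2 rad and angle between the z axis of level and the z axis of platform_mid, either way round below 0.03 rad and contact force between the fingers and level below 0.1 N), for 0.8 s.
2. the foot has been turned so that the bubble stands between the lines, the level still home (y of level in the frame of platform_mid above 0.018 m and x of level in the frame of platform_mid between -0.05 and 0.05 m and z of level in the frame of platform_mid below 0.006 m and angle between the y axis of level and the y axis of platform_mid, either way round below 0.2 rad and angle between the z axis of level and the z axis of platform_mid, either way round below 0.03 rad and value of joint bubble between -0.004 and 0.004 m), for 0.5 s.
At the end, for the whole second after the job is handed in: Level flat and lengthwise (0.2 rad) under the hoop, within 7 mm of the lip and 50 mm of the middle line; bubble within 4 mm of centre, platform within 0.025 rad of level; fingers on the level with over 3 N, level bearing on the platform with over 6.5 N (own weight 3 N), through the last second (all of step 2 and angle between platform_mid's own z axis and vertical below 0.025 rad and contact force between the fingers and level above 3 N and contact force between level and platform above 6.5 N); the arm keeps its last pose, push and grip.
It fails at once if a bystander (tape roll, carton or weight) is shifted by more than 25 mm (distance of any of tape_roll, gift_carton, test_weight from where it was at the start of the episode above 0.025 m).
It also fails if it takes over 72 s, if anything falls off the work surface, if the arm or the gripper's body presses on something with over 40 N, if the wrist force passes 120 N, or if a joint passes its speed limit or range.

## Working session

There is one attempt and no reset: what is moved stays moved. The work goes in short steps, Python scripts to look and compute and a tool call to move; the robot and the scene stay as the last step left them, time stands still between calls to the robot, and variables do not carry over. Pictures are saved under pics/ and viewed, and the job is handed in when it is done.

Besides the shell and the picture viewer there is one more tool, called after "Call:" in YAML: its name, and indented under it one key for each argument. step_arm: Moves the arm, as the interface text tells. Its arguments: {"type":"object","properties":{"targets":{"type":"array","items":{"type":"number"}},"claw":{"type":"number"},"force":{"type":"number"}},"required":["targets"]}

```bash
mkdir -p pics; python3 - <<'E'
from workcell import *
import cv2
s=observe();print({k:s[k] for k in ('t','position','tool_rot','width','wrist_force')})
for n in ('side','top','wrist'):
    m=camera_model(n);print(n,m)
    cv2.imwrite(f'pics/a_{n}.png',grab_frame(n)[:,:,::-1])
E
```

```text
{'t': 0.0, 'position': array([224.98495772, 609.16783879, 213.41584055]), 'tool_rot': array([[-8.03315727e-04, -9.38076147e-01,  3.46428198e-01],
       [-1.81172951e-03,  3.46429107e-01,  9.38074406e-01],
       [-9.99998036e-01,  1.25935735e-04, -1.97783218e-03]]), 'width': 1.0024090586782695, 'wrist_force': array([-1.09319799,  0.5472862 , -0.22581143])}
side {'mtx': array([[417.96252463,   0.        , 280.507083  ],
       [  0.        , 417.96252463, 205.77763502],
       [  0.        ,   0.        ,   1.        ]]), 'xyz': array([ 173.47348868, -832.2610357 ,  916.36764686]), 'rotation': array([[ 0.862225  , -0.36673415,  0.34939107],
       [-0.50634759, -0.60576929,  0.61372281],
       [-0.01342273, -0.70608047, -0.70800438]])}
top {'mtx': array([[477.02505078,   0.        , 282.29514689],
       [  0.        , 477.02505078, 203.16348058],
       [  0.        ,   0.        ,   1.        ]]), 'xyz': array([ 412.9416594 , -117.59082116, 1279.17430323]), 'rotation': array([[ 0.0062378 , -0.99075623,  0.1355108 ],
       [-0.99987223, -0.00817406, -0.01373689],
       [ 0.01471759, -0.1354078 , -0.99068064]])}
wrist {'mtx': array([[325.1922621 ,   0.        , 270.39407577],
       [  0.        , 325.1922621 , 213.09556381],
       [  0.        ,   0.        ,   1.        ]]), 'xyz': array([163.40866882, 632.75537075, 383.28025034]), 'rotation': array([[ 0.34694828,  0.91127028,  0.22184086],
       [ 0.93788327, -0.33675818, -0.08347994],
       [-0.00136607,  0.23702405, -0.97150282]])}
```

View pics/a_top.png

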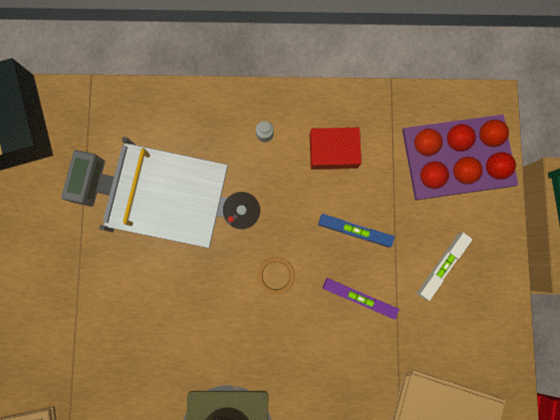

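View pics/a_side.png

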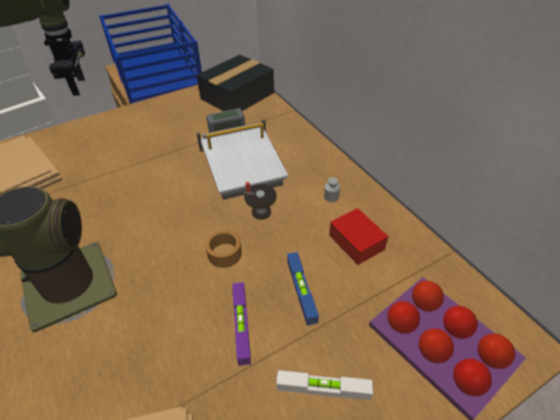

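View pics/a_wrist.png

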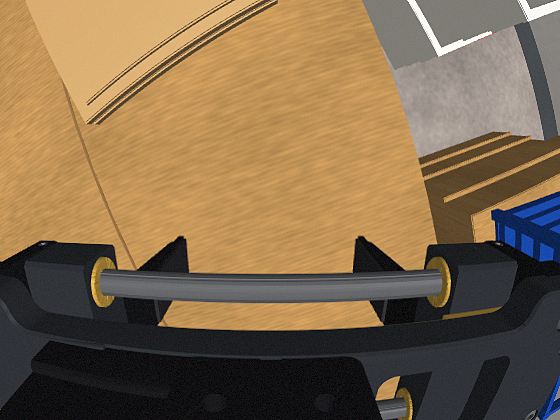

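Candidates for the level in the top view are blue (356,230), purple (360,299) and white (446,266). The description says blue with a yellow-green vial, so I choose (356,230) and check it in a crop, then measure.

```bash
cat > h.py <<'E'
import numpy as np, cv2
from workcell import *
def ray(m,p,fish=False):
    K=m['mtx'];d=np.array([(p[0]-K[0,2])/K[0,0],(p[1]-K[1,2])/K[1,1],1.])
    if fish:
        r=np.hypot(d[0],d[1]);d=np.array([d[0]/r*np.sin(r),d[1]/r*np.sin(r),np.cos(r)]) if r>1e-9 else d
    d=m['rotation']@d;return np.array(m['xyz']),d/np.linalg.norm(d)
def plane(r,z): o,d=r;return o+d*(z-o[2])/d[2]
def tri(a,b):
    (o1,d1),(o2,d2)=a,b
    s=np.linalg.lstsq(np.c_[d1,-d2],o2-o1,rcond=None)[0]
    p,q=o1+s[0]*d1,o2+s[1]*d2;return (p+q)/2,np.linalg.norm(p-q)
def proj(m,P):
    c=m['rotation'].T@(np.array(P)-m['xyz']);return (m['mtx']@c)[:2]/c[2]
def projf(m,P):
    c=m['rotation'].T@(np.array(P)-m['xyz']);r=np.hypot(c[0],c[1]);th=np.arctan2(r,c[2])
    K=m['mtx'];return np.array([K[0,2]+K[0,0]*th*c[0]/r,K[1,2]+K[1,1]*th*c[1]/r])
def up(im,box,k): 
    x0,y0,x1,y1=box;return cv2.resize(im[y0:y1,x0:x1],None,fx=k,fy=k,interpolation=cv2.INTER_CUBIC)
E
python3 - <<'E'
from h import *
T=cv2.imread('pics/a_top.png');S=cv2.imread('pics/a_side.png')
cv2.imwrite('pics/c1.png',np.vstack([up(T,(300,190,460,330),5)[:600]])[:, :800])
cv2.imwrite('pics/c2.png',up(T,(50,130,270,260),3.6))
cv2.imwrite('pics/c3.png',up(S,(190,100,330,230),4.6))
for n,I in (('top',T),('side',S)):
    h=cv2.cvtColor(I,cv2.COLOR_BGR2HSV)
    for nm,lo,hi in (('blue',(100,110,60),(118,255,255)),('vial',(30,120,120),(60,255,255)),('yel',(15,150,120),(30,255,255)),('red',(0,200,90),(5,255,255))):
        k,l,st,c=cv2.connectedComponentsWithStats(cv2.inRange(h,lo,hi))
        print(n,nm,[(st[i][:5].tolist(),c[i].round(1).tolist()) for i in range(1,k) if st[i][4]>12][:12])
E
```

```text
top blue [([319, 214, 75, 32, 639], [355.9, 230.2])]
top vial [([344, 224, 26, 13, 127], [356.2, 230.1]), ([437, 254, 18, 24, 129], [445.4, 265.5]), ([348, 291, 26, 16, 127], [360.6, 298.6])]
top yel [([35, 74, 12, 9, 35], [39.0, 77.0]), ([48, 75, 5, 9, 14], [49.9, 78.9]), ([283, 78, 10, 3, 15], [286.7, 78.9]), ([352, 78, 6, 8, 17], [354.2, 81.0]), ([383, 79, 8, 4, 14], [386.6, 79.8]), ([411, 79, 6, 8, 14], [413.6, 82.1]), ([418, 79, 29, 14, 108], [433.5, 83.4]), ([241, 80, 9, 8, 20], [245.2, 83.4]), ([388, 81, 12, 12, 26], [392.8, 87.0]), ([0, 80, 546, 340, 63325], [268.0, 289.1]), ([84, 83, 12, 6, 18], [89.1, 85.4]), ([341, 82, 6, 8, 13], [343.8, 85.3])]
top red [([480, 121, 11, 23, 73], [484.3, 131.6]), ([492, 120, 9, 5, 18], [495.9, 121.3]), ([499, 122, 9, 9, 28], [503.1, 126.6]), ([447, 125, 28, 26, 548], [460.8, 137.1]), ([310, 128, 51, 40, 1816], [335.0, 146.3]), ([415, 129, 27, 26, 231], [429.4, 142.9]), ([489, 132, 19, 14, 79], [497.7, 139.5]), ([487, 153, 28, 26, 574], [500.4, 165.1]), ([463, 157, 19, 15, 56], [473.7, 162.5]), ([454, 159, 14, 19, 76], [459.2, 168.6]), ([421, 162, 27, 26, 550], [434.1, 174.5]), ([468, 167, 9, 9, 25], [471.5, 171.4])]
side blue [([100, 4, 101, 98, 5140], [155.3, 57.6]), ([288, 253, 30, 66, 552], [301.9, 287.7])]
side vial [([296, 272, 11, 23, 106], [300.8, 282.9]), ([237, 306, 8, 25, 126], [240.1, 318.2]), ([309, 378, 31, 10, 178], [324.1, 383.0])]
side yel [([207, 123, 56, 14, 121], [235.0, 129.5]), ([206, 231, 35, 27, 299], [223.2, 243.8])]
side red [([331, 209, 56, 44, 1294], [358.8, 230.4]), ([413, 282, 30, 28, 602], [427.5, 294.8]), ([389, 302, 30, 28, 607], [403.4, 315.2]), ([445, 306, 31, 31, 705], [460.3, 320.7]), ([420, 330, 32, 31, 718], [435.9, 343.7]), ([479, 334, 35, 33, 843], [496.2, 349.9]), ([455, 360, 35, 34, 879], [472.3, 375.6])]
```

View pics/c1.png

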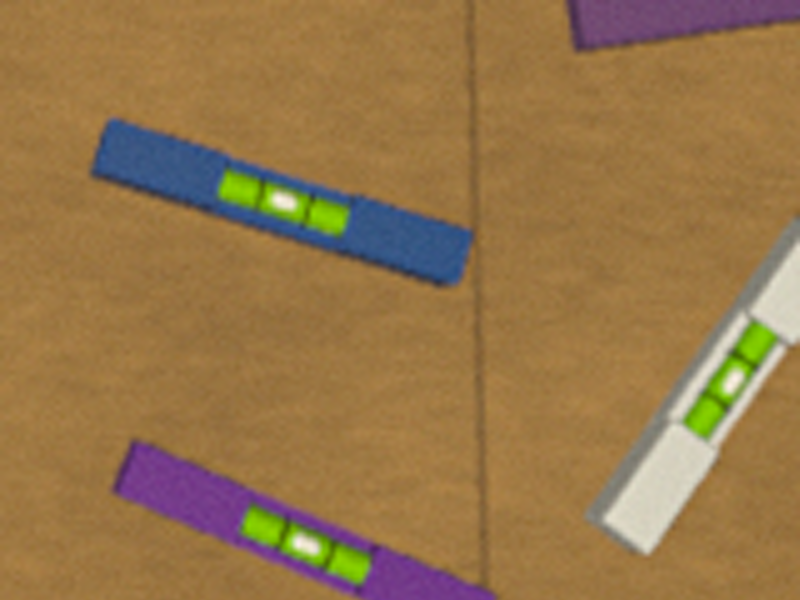

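View pics/c2.png

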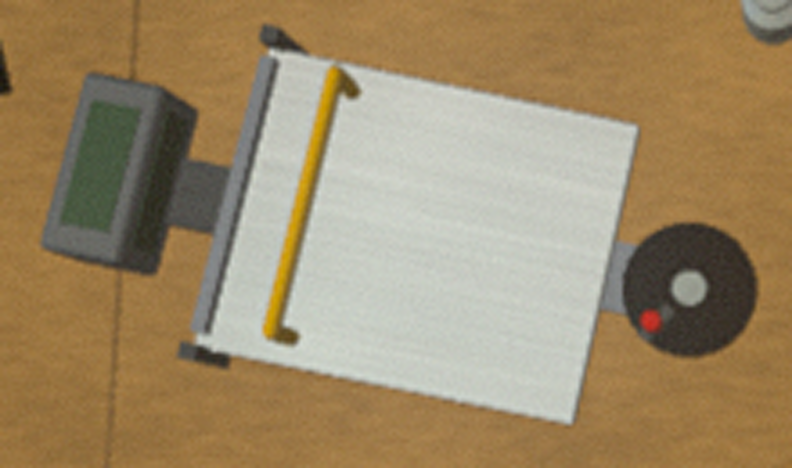

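View pics/c3.png

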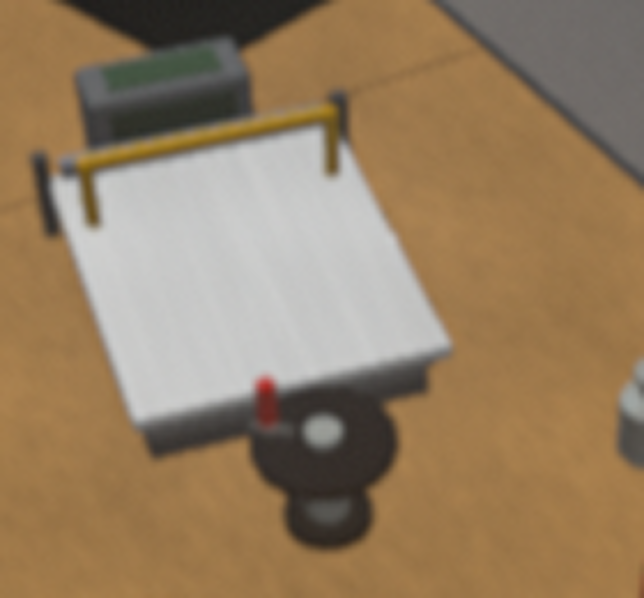

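The crop confirms the blue bar with a yellow-green vial at top (356,230). The pin top is at about top-crop (650,321) and the hub at (689,288). Next I triangulate.

```bash
python3 - <<'E'
from h import *
mt,ms=camera_model('top'),camera_model('side')
t=lambda x,y:np.array([50+(x+.5)/3.6-.5,130+(y+.5)/3.6-.5])
s=lambda x,y:np.array([190+(x+.5)/4.6-.5,100+(y+.5)/4.6-.5])
for n,a,b in (('vial',(356.2,230.1),(300.8,282.9)),('hub',t(689,288),s(323,431)),('pin',t(650,321),s(265,383)),
  ('corner far',t(638,126),s(450,351)),('corner near',t(573,423),s(135,421)),('hoop far',t(336,70),s(334,112)),('hoop near',t(272,332),s(83,163))):
    P,e=tri(ray(mt,a),ray(ms,b));print(n,P.round(1),'err',e.round(1))
# level axis via contour
T=cv2.imread('pics/a_top.png');h=cv2.cvtColor(T,cv2.COLOR_BGR2HSV)
m=cv2.inRange(h,(100,110,60),(118,255,255))|cv2.inRange(h,(30,120,120),(60,255,255))
m[:,:315]=0;m[:205]=0;m[250:]=0;m[:,398:]=0
c=max(cv2.findContours(cv2.morphologyEx(m,cv2.MORPH_CLOSE,np.ones((5,5))),0,2)[0],key=cv2.contourArea)
r=cv2.minAreaRect(c);b=cv2.boxPoints(r);B=np.array([plane(ray(mt,p),36)[:2] for p in b]);print(r,B.round(1))
print([np.linalg.norm(B[i]-B[i-1]).round(1) for i in range(4)],B.mean(0))
d=B[0]-B[1] if np.linalg.norm(B[0]-B[1])>100 else B[1]-B[2];print('yaw of axis',np.degrees(np.arctan2(d[1],d[0])))
# bench check: white lines in distortion
E
```

```text
vial [ 514.  -329.3   32.7] err 0.6
hub [560.5 -30.1  78.5] err 1.6
pin [533.6  -6.7 113.9] err 2.2
corner far [679.6  10.2  62.1] err 0.5
corner near [465.5  50.2  69.2] err 1.1
hoop far [702.1 209.5 130.5] err 1.5
hoop near [521.9 243.3 132.9] err 1.3
((356.0393981933594, 230.2838134765625), (75.63806915283203, 11.311639785766602), 17.447189331054688) [[ 527.8 -229.3]
 [ 556.3 -238.4]
 [ 498.1 -427. ]
 [ 469.9 -417.4]]
[np.float64(196.8), np.float64(29.9), np.float64(197.4), np.float64(29.8)] [ 513.05268253 -328.03514902]
yaw of axis 72.85842064165783
```

Heights and sizes check out: vial 33 (text: about 36), bar 197x30, pin 35 above the hub. The platform yaw is about -11°. Now a planner that turns world targets into tool-axis rows.

```bash
cat > plan.py <<'E'
import sys
from h import *
# usage: plan.py x y z yaw [maxstep]
def plan(tx,ty,tz,tyaw,step=48,start=None):
    if start is None:
        s=observe();p=np.array(s['position']);R=s['tool_rot'];yaw=np.degrees(np.arctan2(R[1,2],R[0,2]))
    else: p,yaw=np.array(start[:3],float),start[3]
    d=(tyaw-yaw+180)%360-180
    D=np.array([tx,ty,tz])-p
    n=int(max(1,np.ceil(np.linalg.norm(D)/step),np.ceil(abs(np.radians(d))/.14)))
    print('from',p.round(1),round(yaw,2),'dist',np.linalg.norm(D).round(1),'dyaw',round(d,2),'rows',n)
    out=[]
    for i in range(n):
        rem=(np.array([tx,ty,tz])-p)/(n-i);c,s_=np.cos(np.radians(yaw)),np.sin(np.radians(yaw))
        row=[round(-rem[2],1),round(-s_*rem[0]+c*rem[1],1),round(c*rem[0]+s_*rem[1],1),round(-np.radians(((tyaw-yaw+180)%360-180)/(n-i)),3)]
        p=p+np.array([-s_*row[1]+c*row[2],c*row[1]+s_*row[2],-row[0]]);yaw-=np.degrees(row[3]);out.append(row)
    for i in range(0,n,5): print(', '.join(str(v) for r in out[i:i+5] for v in r))
    print('ends',p.round(1),round(yaw,2))
if __name__=='__main__':
    a=[float(v) for v in sys.argv[1:]];plan(*a)
E
python3 plan.py 513 -328.5 150 -17.1
```

```text
from [225.  609.3 213.7] 69.73 dist 983.1 dyaw -86.83 rows 21
3.0, -28.3, -37.1, 0.072, 3.0, -30.9, -35.0, 0.072, 3.0, -33.4, -32.7, 0.072, 3.0, -35.6, -30.2, 0.072, 3.0, -37.7, -27.6, 0.072
3.0, -39.6, -24.8, 0.072, 3.0, -41.3, -21.9, 0.072, 3.0, -42.8, -18.8, 0.072, 3.1, -44.0, -15.7, 0.072, 3.0, -45.0, -12.5, 0.072
3.1, -45.8, -9.2, 0.072, 3.0, -46.3, -5.9, 0.072, 3.1, -46.6, -2.6, 0.072, 3.0, -46.7, 0.8, 0.072, 3.1, -46.5, 4.2, 0.072
3.0, -46.1, 7.5, 0.073, 3.1, -45.5, 10.8, 0.072, 3.0, -44.6, 14.1, 0.073, 3.1, -43.4, 17.3, 0.072, 3.0, -42.1, 20.3, 0.073
3.1, -40.4, 23.4, 0.072
ends [ 513.  -328.5  150. ] -17.07
```

Call:
step_arm:
  targets: [3, -28.3, -37.1, 0.072, 3, -30.9, -35, 0.072, 3, -33.4, -32.7, 0.072, 3, -35.6, -30.2, 0.072, 3, -37.7, -27.6, 0.072]
  claw: 1

```text
t: 0.65
position: [293.7, 384.7, 199.2]
tool_rot: [[-0.0, -0.754, 0.656], [-0.0, 0.656, 0.754], [-1.0, -0.0, -0.0]]
wrist_force: [-0.5, -0.8, 0.9]
width: 1.0
```

Call:
step_arm:
  targets: [3, -39.6, -24.8, 0.072, 3, -41.3, -21.9, 0.072, 3, -42.8, -18.8, 0.072, 3, -44, -15.7, 0.072, 3, -45, -12.5, 0.072]

```text
t: 1.15
position: [362.3, 161.4, 184.5]
tool_rot: [[0.001, -0.475, 0.88], [0.0, 0.88, 0.475], [-1.0, -0.0, 0.001]]
wrist_force: [0.7, -0.5, 1.1]
width: 1.0
```

Call:
step_arm:
  targets: [3, -45.8, -9.2, 0.072, 3, -46.3, -5.9, 0.072, 3, -46.6, -2.6, 0.072, 3, -46.7, 0.8, 0.072, 3, -46.5, 4.2, 0.072]

```text
t: 1.65
position: [430.9, -62.0, 169.5]
tool_rot: [[0.001, -0.133, 0.991], [-0.0, 0.991, 0.133], [-1.0, -0.0, 0.001]]
wrist_force: [1.5, 0.1, 0.4]
width: 1.001
```

Call:
step_arm:
  targets: [3, -46.1, 7.5, 0.072, 3, -45.5, 10.8, 0.072, 3, -44.6, 14.1, 0.072, 3, -43.4, 17.3, 0.072, 3, -42.1, 20.3, 0.072]

```text
t: 2.15
position: [499.8, -285.3, 154.1]
tool_rot: [[-0.0, 0.225, 0.974], [0.0, 0.974, -0.225], [-1.0, 0.0, -0.0]]
wrist_force: [0.1, -0.0, 0.4]
width: 1.001
```

Call:
step_arm:
  targets: [3, -40.4, 23.4, 0.072, 0, 0, 0, 0, 0, 0, 0, 0]

```text
t: 2.45
position: [513.2, -328.3, 150.6]
tool_rot: [[-0.002, 0.292, 0.956], [0.002, 0.956, -0.292], [-1.0, 0.001, -0.002]]
wrist_force: [-0.5, -0.2, -0.4]
width: 1.0
```

Tracks well. Check with the wrist camera.

```bash
python3 - <<'E'
from h import *
m=camera_model('wrist');s=observe();I=grab_frame('wrist')[:,:,::-1].copy()
cv2.imwrite('pics/w1.png',I);h=cv2.cvtColor(I,cv2.COLOR_BGR2HSV)
k,l,st,c=cv2.connectedComponentsWithStats(cv2.inRange(h,(30,120,100),(60,255,255)))
for i in range(1,k):
    if st[i][4]>60:print(st[i],c[i],plane(ray(m,c[i],True),36).round(1))
k,l,st,c=cv2.connectedComponentsWithStats(cv2.inRange(h,(100,110,50),(118,255,255)))
for i in range(1,k):
    if st[i][4]>400:
        r=cv2.minAreaRect(np.argwhere(l==i)[:,::-1].astype(np.float32));b=cv2.boxPoints(r);print(st[i],r,[plane(ray(m,p,True),36).round(1) for p in b])
print(s['position'],m['xyz'])
E
```

```text
[265 174  18  23 410] [273.5        184.89268293] [ 522.6 -307.    36. ]
[265 198  18  27 359] [273.46239554 210.74094708] [ 515.7 -329.5   36. ]
[265 225  18  22 371] [273.47708895 235.76010782] [ 508.9 -352.    36. ]
[107 237  16  19 200] [116.14  244.685] [ 354.8 -316.7   36. ]
[116 257   8  13  89] [119.79775281 262.71910112] [ 350.2 -335.7   36. ]
[ 257  100   34  174 4217] ((273.5, 186.5), (173.0, 33.0), 90.0) [array([ 530.7, -231.4,   36. ]), array([ 558. , -239.6,   36. ]), array([ 513.2, -392.5,   36. ]), array([ 483.1, -383.2,   36. ])]
[ 513.15790007 -328.3481261   150.58366183] [ 533.01227785 -265.0214751   320.39716775]
```

View pics/w1.png

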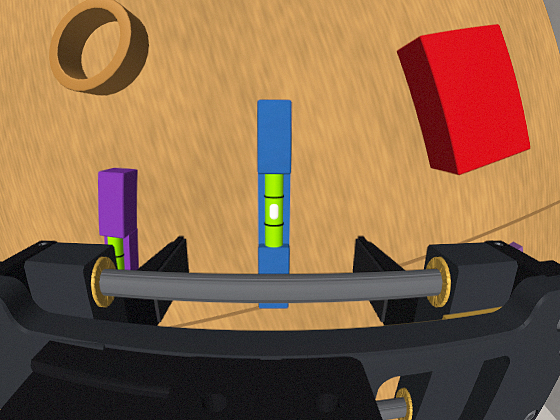

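Wrist view: blue level centred between the fingers, vial at (273,211). The level centre is (515.7,-329.4) and its yaw 73°, in agreement with the fixed cameras. I'll grip 20 mm behind centre and go down.

```bash
python3 plan.py 509.9 -348.5 5 -17
```

```text
from [ 513.2 -327.5  151. ] -16.9 dist 147.5 dyaw -0.1 rows 4
36.5, -5.3, 0.8, 0.0, 36.5, -5.3, 0.7, 0.001, 36.5, -5.2, 0.8, 0.0, 36.5, -5.3, 0.7, 0.001
ends [ 509.9 -348.5    5. ] -17.01
```

Call:
step_arm:
  targets: [36, -7, 0.8, 0, 36, -7, 0.8, 0, 36, -7, 0.8, 0, 25, 0, 0, 0, 12, 0, 0, 0]

```text
t: 3.0
position: [508.1, -346.0, 4.1]
tool_rot: [[-0.003, 0.289, 0.957], [0.003, 0.957, -0.289], [-1.0, 0.002, -0.004]]
wrist_force: [0.4, 0.2, 0.1]
width: 1.0
```

Call:
step_arm:
  targets: [0, 0, 0, 0, 0, 0, 0, 0, 0, 0, 0, 0, 0, 0, 0, 0, 0, 0, 0, 0]
  claw: 0
  force: 30

```text
t: 3.5
position: [510.5, -349.2, 8.0]
tool_rot: [[0.002, 0.291, 0.957], [-0.001, 0.957, -0.291], [-1.0, -0.001, 0.002]]
wrist_force: [0.2, 0.5, -0.2]
width: 0.635
```

Call:
step_arm:
  targets: [0, 0, 0, 0, 0, 0, 0, 0, 0, 0, 0, 0, 0, 0, 0, 0]

```text
t: 3.9
position: [509.7, -348.7, 6.6]
tool_rot: [[-0.0, 0.291, 0.957], [0.0, 0.957, -0.291], [-1.0, 0.0, -0.0]]
wrist_force: [-0.6, 1.5, 1.4]
width: 0.318
```

Call:
step_arm:
  targets: [-20, 0, 0, 0, -40, 0, 0, 0, -48, 0, 0, 0, -40, 0, 0, 0, 0, 0, 0, 0]

```text
t: 4.4
position: [513.0, -351.3, 162.2]
tool_rot: [[0.01, 0.291, 0.957], [-0.008, 0.957, -0.291], [-1.0, -0.005, 0.012]]
wrist_force: [1.0, -0.9, -2.4]
width: 0.313
```

```bash
python3 - <<'E'
from h import *
s=observe();print(s['position'],s['width'],s['wrist_force'])
cv2.imwrite('pics/w2.png',grab_frame('wrist')[:,:,::-1])
E
```

```text
[ 513.02511029 -351.33262172  162.19916439] 0.3131538894555625 [ 1.02663272 -0.88288806 -2.37080778]
```

View pics/w2.png

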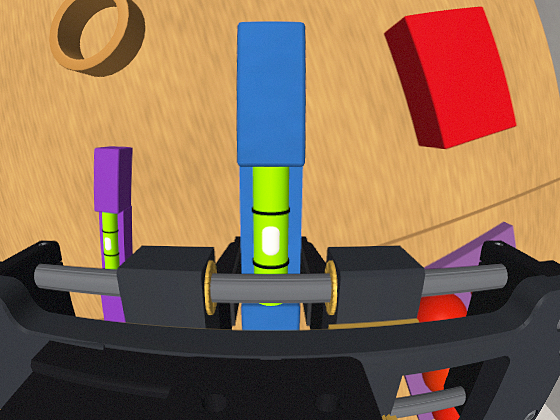

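Held (weight about 3 N). Next I move over the platform, with level centre at platform y≈-55.

```bash
python3 plan.py 583.7 86.9 152 -11
```

```text
from [ 511.4 -350.   158.2] -16.9 dist 442.9 dyaw 5.9 rows 10
0.6, 43.9, -5.8, -0.01, 0.6, 44.0, -5.3, -0.01, 0.6, 44.0, -4.9, -0.01, 0.6, 44.1, -4.5, -0.01, 0.6, 44.1, -4.0, -0.01
0.6, 44.1, -3.6, -0.011, 0.6, 44.2, -3.1, -0.01, 0.7, 44.2, -2.6, -0.011, 0.6, 44.2, -2.2, -0.01, 0.7, 44.3, -1.7, -0.011
ends [583.7  86.9 152. ] -11.0
```

Call:
step_arm:
  targets: [0.6, 25, -3.2, -0.01, 0.6, 45, -5.6, -0.01, 0.6, 45, -5.2, -0.01, 0.6, 45, -4.8, -0.01, 0.6, 45, -4.2, -0.01]

```text
t: 4.95
position: [540.9, -142.8, 147.9]
tool_rot: [[-0.005, 0.243, 0.97], [0.002, 0.97, -0.243], [-1.0, 0.001, -0.006]]
wrist_force: [1.2, -0.4, -2.2]
width: 0.311
```

Call:
step_arm:
  targets: [0.6, 45, -3.8, -0.011, 0.6, 45, -3.2, -0.01, 0.6, 15, -1, -0.011, 0, 0, 0, 0, 0, 0, 0, 0]

```text
t: 5.45
position: [558.7, -41.4, 147.7]
tool_rot: [[-0.004, 0.211, 0.977], [-0.0, 0.977, -0.211], [-1.0, -0.001, -0.003]]
wrist_force: [0.3, 0.5, -2.8]
width: 0.31
```

```bash
python3 - <<'E'
from h import *
import pickle
m=camera_model('wrist');s=observe();I=grab_frame('wrist')[:,:,::-1];cv2.imwrite('pics/w3.png',I);pickle.dump(m,open('w3.pkl','wb'))
print(s['position'],s['wrist_force'])
E
python3 plan.py 583.7 86.9 152 -11
```

```text
[558.68359658 -41.38970776 147.7451696 ] [ 0.34596626  0.50553704 -2.77682603]
from [559.  -42.  148.3] -12.25 dist 131.3 dyaw 1.25 rows 3
-1.2, 43.7, -1.0, -0.007, -1.3, 43.8, -0.8, -0.007, -1.2, 43.7, -0.4, -0.008
ends [583.7  86.9 152. ] -10.99
```

View pics/w3.png

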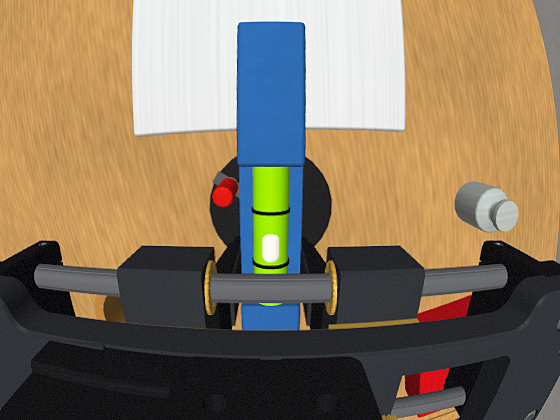

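Platform's near edge corners are at (134,134) and (404,130) and the pin top at (222,196). The level is aligned with the platform centreline. Advance.

Call:
step_arm:
  targets: [0, 44, -1, -0.007, 0, 44, -0.8, -0.007, 0, 43, -0.4, -0.008, 0, 0, 0, 0, 0, 0, 0, 0]

```text
t: 6.0
position: [584.4, 86.7, 149.3]
tool_rot: [[-0.001, 0.19, 0.982], [-0.001, 0.982, -0.19], [-1.0, -0.001, -0.001]]
wrist_force: [0.2, -0.9, -3.3]
width: 0.316
```

```bash
python3 - <<'E'
from h import *
import pickle
m=camera_model('wrist');s=observe();I=grab_frame('wrist')[:,:,::-1];cv2.imwrite('pics/w4.png',I);pickle.dump(m,open('w4.pkl','wb'))
print(s['position'],s['wrist_force'])
m3=pickle.load(open('w3.pkl','rb'))
L=plane(ray(m3,(134,134),True),68);R=plane(ray(m3,(404,130),True),68);print('edge',L,R,np.linalg.norm(R-L),np.degrees(np.arctan2(*(R-L)[1::-1])),(L+R)/2)
cv2.imwrite('pics/s4.png',up(grab_frame('side')[:,:,::-1],(190,90,330,230),4.2))
E
```

```text
[584.4483748   86.71550768 149.26833245] [ 0.24421174 -0.92261056 -3.27263806]
edge [466.23900935  51.62825432  68.        ] [679.1996636    8.67716651  68.        ] 217.2487887261688 -11.402763075054066 [572.71933647  30.15271041  68.        ]
```

View pics/w4.png

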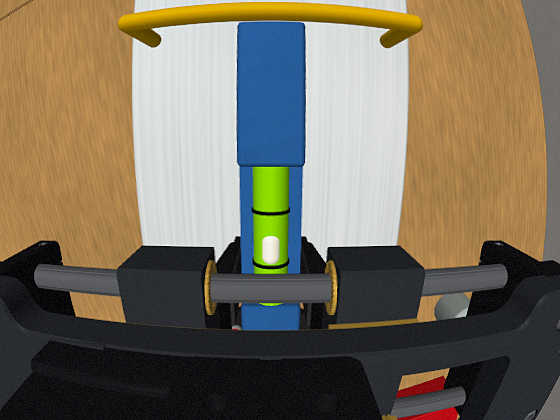

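View pics/s4.png

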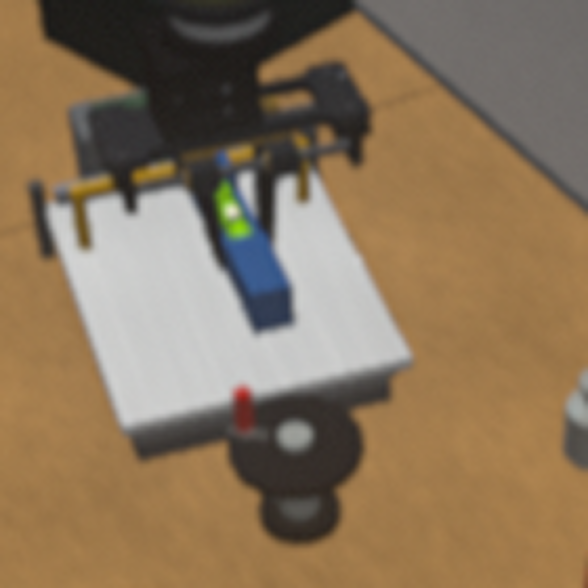

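Call:
step_arm:
  targets: [25, 0, 0, 0.006, 25, 0, 0, 0, 8, 0, 0, 0, 2, 0, 0, 0, 0, 0, 0, 0]

```text
t: 6.6
position: [584.9, 86.8, 90.5]
tool_rot: [[0.001, 0.197, 0.98], [-0.0, 0.98, -0.197], [-1.0, 0.0, 0.001]]
wrist_force: [-0.1, -0.6, -1.8]
width: 0.313
```

Call:
step_arm:
  targets: [2, 0, 0, 0, 2, 0, 0, 0, 0, 0, 0, 0]

```text
t: 6.9
position: [584.8, 87.6, 86.4]
tool_rot: [[0.001, 0.196, 0.981], [0.0, 0.981, -0.196], [-1.0, 0.0, 0.001]]
wrist_force: [-1.1, -0.2, -3.7]
width: 0.315
```

Call:
step_arm:
  targets: [2, 0, 0, 0, 0, 0, 0, 0]

```text
t: 7.1
position: [584.4, 87.6, 83.7]
tool_rot: [[-0.0, 0.196, 0.981], [-0.0, 0.981, -0.196], [-1.0, -0.0, -0.0]]
wrist_force: [0.1, 0.9, -2.1]
width: 0.319
```

Call:
step_arm:
  targets: [1.5, 0, 0, 0, 1, 0, 0, 0, 0, 0, 0, 0]

```text
t: 7.4
position: [584.7, 87.6, 82.6]
tool_rot: [[0.0, 0.196, 0.981], [0.0, 0.981, -0.196], [-1.0, 0.0, 0.0]]
wrist_force: [-4.0, -0.8, 4.5]
width: 0.312
```

Call:
step_arm:
  targets: [1.5, 0, 0, 0, 0, 0, 0, 0]

```text
t: 7.6
position: [584.9, 87.6, 82.6]
tool_rot: [[0.0, 0.195, 0.981], [-0.0, 0.981, -0.195], [-1.0, -0.0, 0.0]]
wrist_force: [-6.7, -1.7, 12.3]
width: 0.314
```

Contact (z force went from -3 to +12 N). Ease the grip, then open.

Call:
step_arm:
  targets: [0, 0, 0, 0, 0, 0, 0, 0]
  force: 3

```text
t: 7.8
position: [585.1, 87.7, 81.2]
tool_rot: [[0.002, 0.196, 0.981], [0.0, 0.981, -0.196], [-1.0, 0.001, 0.001]]
wrist_force: [-2.1, 0.2, 4.6]
width: 0.315
```

Call:
step_arm:
  targets: [0, 0, 0, 0, 0, 0, 0, 0, 0, 0, 0, 0]
  claw: 0.5

```text
t: 8.1
position: [584.5, 87.5, 79.4]
tool_rot: [[-0.0, 0.196, 0.981], [-0.0, 0.981, -0.196], [-1.0, -0.0, -0.0]]
wrist_force: [-0.6, 0.2, -0.0]
width: 0.483
```

```bash
python3 - <<'E'
from h import *
s=observe();print(s['position'],s['wrist_force'],s['width'])
a=grab_frame('wrist')[:,:,::-1];b=up(grab_frame('side')[:,:,::-1],(190,90,330,230),3)
b=b[:420]
cv2.imwrite('pics/w5.png',np.hstack([a[:, 80:460],b]))
E
```

```text
[584.47693181  87.48072237  79.4213158 ] [-0.60062213  0.16061795 -0.02105785] 0.4834002341768342
```

View pics/w5.png

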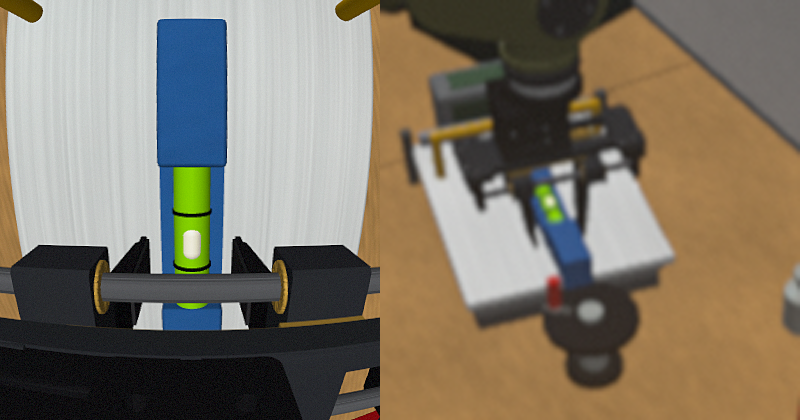

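Level down on the platform, fingers open. Re-grip lightly and slide along the slope towards the lip (82 mm expected).

Call:
step_arm:
  targets: [0, 0, 0, 0, 0, 0, 0, 0, 0, 0, 0, 0, 0, 0, 0, 0, 0, 0, 0, 0]
  claw: 0
  force: 8

```text
t: 8.7
position: [584.6, 87.5, 79.8]
tool_rot: [[0.0, 0.196, 0.981], [-0.0, 0.981, -0.196], [-1.0, -0.0, 0.0]]
wrist_force: [0.3, -0.2, -1.7]
width: 0.313
```

Call:
step_arm:
  targets: [-0.4, 10, 0, 0, -0.5, 15, 0, 0, -0.5, 15, 0, 0, -0.5, 15, 0, 0, -0.4, 10, 0, 0]

```text
t: 9.2
position: [597.3, 153.3, 82.0]
tool_rot: [[-0.0, 0.194, 0.981], [0.0, 0.981, -0.194], [-1.0, 0.0, -0.0]]
wrist_force: [-0.2, -1.3, -1.1]
width: 0.314
```

```bash
python3 - <<'E'
from h import *
s=observe();print(s['position'],s['wrist_force'],s['width'])
a=grab_frame('wrist')[:,:,::-1];b=up(grab_frame('top')[:,:,::-1],(50,130,190,270),3)
b=b[:420]
cv2.imwrite('pics/w6.png',np.hstack([a[:, 80:460],b]))
E
```

```text
[597.309467   153.33793523  82.02651425] [-0.24263967 -1.25213458 -1.10305985] 0.31405863775333803
```

View pics/w6.png

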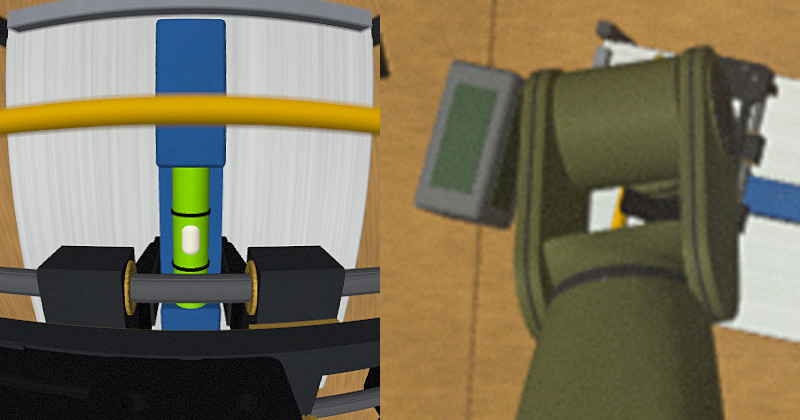

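Level is under the hoop with about 15 mm to the lip, which is at the top of the view. Continue gently until it touches.

Call:
step_arm:
  targets: [-0.3, 6, 0, 0, -0.2, 4, 0, 0, 0, 2, 0, 0, 0, 0, 0, 0]

```text
t: 9.7
position: [599.4, 163.1, 82.4]
tool_rot: [[-0.0, 0.196, 0.981], [-0.0, 0.981, -0.196], [-1.0, -0.0, -0.0]]
wrist_force: [0.5, -0.9, -3.3]
width: 0.314
```

Call:
step_arm:
  targets: [0, 2, 0, 0, 0, 1, 0, 0, 0, 0, 0, 0]

```text
t: 10.0
position: [600.1, 165.8, 82.6]
tool_rot: [[-0.0, 0.196, 0.981], [-0.0, 0.981, -0.196], [-1.0, -0.0, -0.0]]
wrist_force: [0.6, -0.6, -3.0]
width: 0.313
```

Call:
step_arm:
  targets: [0, 2, 0, 0, 0, 1, 0, 0, 0, 0, 0, 0]

```text
t: 10.3
position: [600.3, 166.4, 82.4]
tool_rot: [[-0.002, 0.195, 0.981], [-0.005, 0.981, -0.195], [-1.0, -0.005, -0.001]]
wrist_force: [-2.6, -8.3, -1.5]
width: 0.315
```

Lip met (-8 N along y). Release.

Call:
step_arm:
  targets: [0, 0, 0, 0, 0, 0, 0, 0, 0, 0, 0, 0]
  claw: 0.55

```text
t: 10.6
position: [601.3, 169.4, 83.4]
tool_rot: [[0.001, 0.196, 0.981], [0.001, 0.981, -0.196], [-1.0, 0.001, 0.001]]
wrist_force: [-0.3, -1.3, 0.2]
width: 0.509
```

Call:
step_arm:
  targets: [-10, 0, 0, 0, -30, 0, 0, 0, -40, 0, 0, 0, -20, -30, 0, 0, 0, -30, 0, 0]

```text
t: 11.1
position: [591.8, 110.6, 189.1]
tool_rot: [[0.01, 0.194, 0.981], [0.001, 0.981, -0.194], [-1.0, 0.003, 0.01]]
wrist_force: [0.9, -1.2, 0.2]
width: 0.548
```

Call:
step_arm:
  targets: [0, -30, 0, 0, 0, 0, 0, 0, 0, 0, 0, 0, 0, 0, 0, 0]

```text
t: 11.5
position: [583.4, 81.5, 183.1]
tool_rot: [[0.001, 0.195, 0.981], [0.0, 0.981, -0.195], [-1.0, 0.001, 0.0]]
wrist_force: [-0.4, 0.0, -0.5]
width: 0.548
```

```bash
python3 - <<'E'
from h import *
import pickle
s=observe();print(s['t'],s['position'],s['wrist_force'],s['width'])
m=camera_model('wrist');pickle.dump(m,open('w7.pkl','wb'))
a=grab_frame('wrist')[:,:,::-1];cv2.imwrite('pics/w7.png',a)
E
```

```text
11.5 [583.36180934  81.47262081 183.0690452 ] [-0.36151244  0.02217061 -0.46829233] 0.5477128855995216
```

View pics/w7.png

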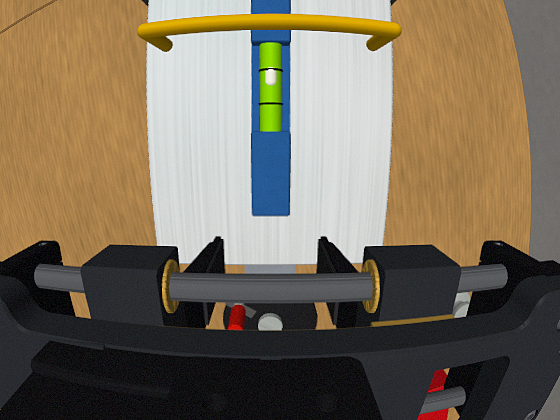

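```bash
python3 - <<'E'
from h import *
import pickle
m7=pickle.load(open('w7.pkl','rb'));m3=pickle.load(open('w3.pkl','rb'))
mid=np.array([598.9,162.6]);u=np.array([.197,.980]);
for n,p,z in (('lineA',(271,69),112),('lineB',(271,103),111),('bub',(270,76),112),('end',(271,214),107)):
    P=plane(ray(m7,p,True),z);print(n,P.round(1),'along',((P[:2]-mid)@u).round(1))
mt,ms=camera_model('top'),camera_model('side')
t=lambda x,y:np.array([50+(x+.5)/3.6-.5,130+(y+.5)/3.6-.5])
s=lambda x,y:np.array([190+(x+.5)/4.6-.5,100+(y+.5)/4.6-.5])
I=cv2.imread('pics/w3.png');h=cv2.cvtColor(I,cv2.COLOR_BGR2HSV);M=cv2.inRange(h,(0,170,60),(8,255,255));M[:,:200]=0;M[:,245:]=0;M[:170]=0;M[215:]=0
ys,xs=np.nonzero(M);print('red px',xs.min(),xs.max(),ys.min(),ys.max())
hh=np.hstack([up(I,(195,160,345,260),5)]);cv2.imwrite('pics/w3c.png',hh)
T=t(650,321);Sd=s(265,383)
print('pin top-wrist',tri(ray(mt,T),ray(m3,(222,196),True)));print('side-wrist',tri(ray(ms,Sd),ray(m3,(222,196),True)))
E
```

```text
lineA [606.9 195.6 112. ] along 33.9
lineB [601.9 170.4 111. ] along 8.2
bub [605.2 190.4 112. ] along 28.5
end [585.4  87.2 107. ] along -76.5
red px 212 237 178 206
pin top-wrist (array([533.43334571,  -6.84261251, 111.80725472]), np.float64(1.9598478928773282))
side-wrist (array([534.55416496,  -7.24462417, 114.2002343 ]), np.float64(0.06757550325515345))
```

View pics/w3c.png

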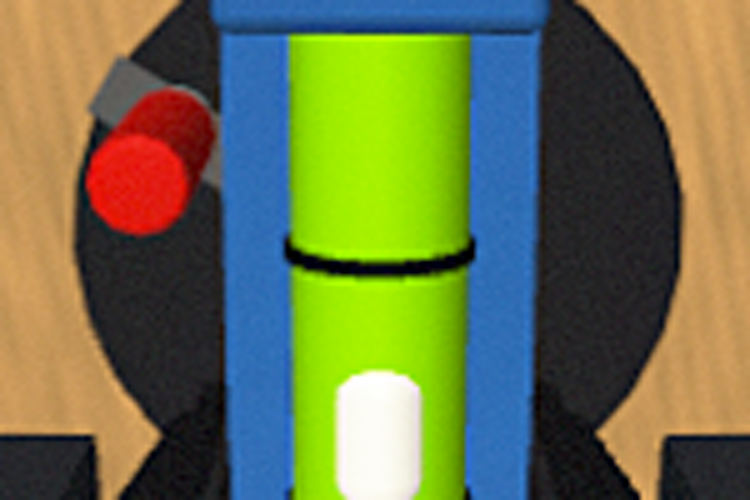

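Level home (its end at y≈-76, i.e. centre ≈ 23.5, and the lip contact was felt). Pin top ≈ (533.8,-7,113.5), axis ≈ (560.4,-30), radius 35.5 (text: 36). Go to the pin.

```bash
python3 plan.py 533.8 -7 150 -11.3; python3 - <<'E'
from h import *
I=grab_frame('wrist')[:,:,::-1];cv2.imwrite('pics/w8.png',up(I,(200,0,340,140),4))
E
```

```text
from [583.3  81.6 182.9] -11.23 dist 106.7 dyaw -0.07 rows 3
11.0, -32.2, -10.4, 0.0, 11.0, -32.2, -10.5, 0.001, 10.9, -32.2, -10.4, 0.0
ends [533.8  -7.  150. ] -11.29
```

View pics/w8.png

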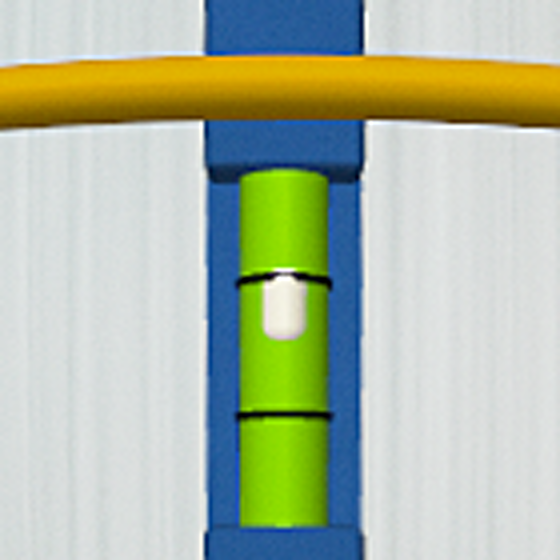

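Call:
step_arm:
  targets: [11, -32, -10.4, 0, 11, -32, -10.4, 0, 11, -32, -10.4, 0, 0, 0, 0, 0, 0, 0, 0, 0]

```text
t: 12.1
position: [533.8, -7.0, 149.5]
tool_rot: [[-0.0, 0.196, 0.981], [0.001, 0.981, -0.196], [-1.0, 0.0, -0.0]]
wrist_force: [0.9, 0.7, 0.4]
width: 0.55
```

```bash
python3 plan.py 533.8 -7 84 -11.3 30; python3 - <<'E'
from h import *
I=grab_frame('wrist')[:,:,::-1];cv2.imwrite('pics/w9.png',I)
E
```

```text
from [533.8  -7.  149.5] -11.31 dist 65.5 dyaw 0.01 rows 3
21.8, 0.0, 0.0, -0.0, 21.9, 0.0, 0.0, -0.0, 21.8, 0.0, 0.0, -0.0
ends [533.8  -7.   84. ] -11.31
```

View pics/w9.png

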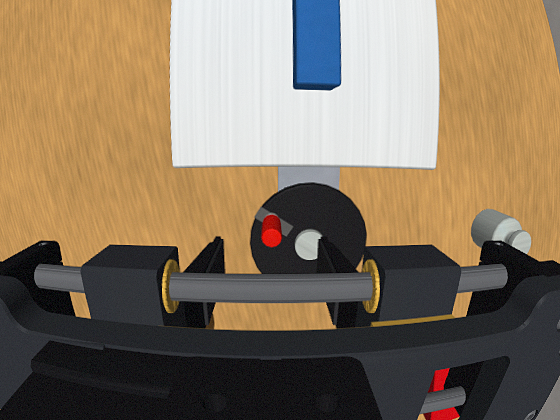

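Pin at (271,232), centred between the fingers (x≈272). Descend and grip.

Call:
step_arm:
  targets: [22, 0, 0, 0, 22, 0, 0, 0, 15, 0, 0, 0, 6, 0, 0, 0, 0, 0, 0, 0]

```text
t: 12.65
position: [533.6, -6.8, 84.0]
tool_rot: [[-0.001, 0.195, 0.981], [0.0, 0.981, -0.195], [-1.0, -0.0, -0.001]]
wrist_force: [0.0, 0.2, 0.5]
width: 0.55
```

Call:
step_arm:
  targets: [0, 0, 0, 0, 0, 0, 0, 0, 0, 0, 0, 0, 0, 0, 0, 0, 0, 0, 0, 0]
  claw: 0
  force: 25

```text
t: 13.15
position: [533.9, -7.4, 85.0]
tool_rot: [[0.001, 0.196, 0.981], [-0.0, 0.981, -0.196], [-1.0, 0.0, 0.001]]
wrist_force: [-0.3, 0.3, 0.4]
width: 0.188
```

Call:
step_arm:
  targets: [0, 0, 0, 0, 0, 0, 0, 0]

```text
t: 13.35
position: [534.0, -7.5, 84.9]
tool_rot: [[0.001, 0.196, 0.981], [-0.0, 0.981, -0.196], [-1.0, -0.0, 0.001]]
wrist_force: [0.2, -0.1, 2.2]
width: 0.143
```

```bash
python3 - <<'E'
from h import *
s=observe();print(s['t'],s['position'],s['wrist_force'],s['width'])
a=grab_frame('wrist')[:,:,::-1];b=up(grab_frame('side')[:,:,::-1],(190,90,330,230),3)
t=up(grab_frame('top')[:,:,::-1],(100,140,270,250),2.4)
cv2.imwrite('pics/w10.png',np.hstack([a[:, 80:460],b[:420]]));cv2.imwrite('pics/t10.png',t)
E
```

```text
13.35 [533.95777581  -7.46268014  84.89328601] [ 0.18583939 -0.14266369  2.19259361] 0.14316537939652893
```

View pics/w10.png

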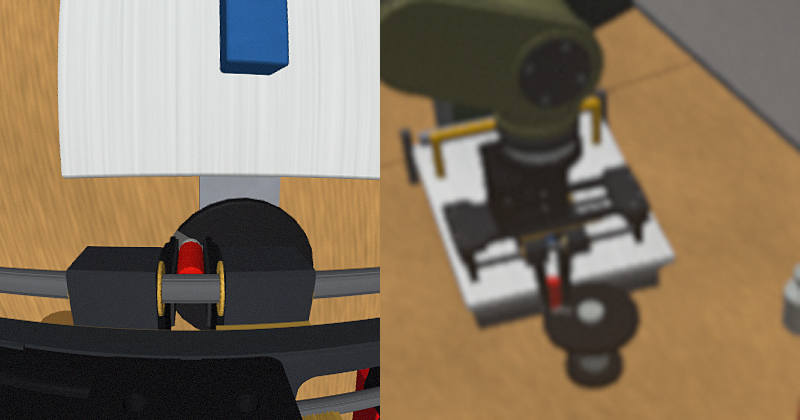

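View pics/t10.png

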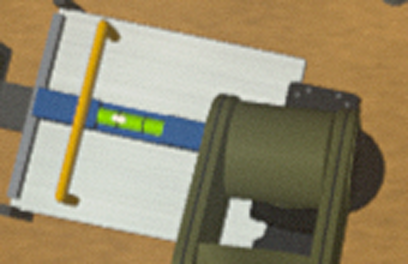

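Pin held (13.6 mm width); the top view sees the vial, so the bubble can be watched while cranking. Plan the clockwise arc.

```bash
cat > arc.py <<'E'
import sys
from h import *
# arc.py a0 a1 n : commanded pose assumed on circle at a0 deg, clockwise to a1
def arc(a0,a1,n,r=35.5,yaw=-11.3):
    c,s=np.cos(np.radians(yaw)),np.sin(np.radians(yaw));cum=np.zeros(2);A=np.radians(np.linspace(a0,a1,n+1));o=[]
    P=lambda a:r*np.array([np.cos(a),np.sin(a)])
    for i in range(n):
        d=P(A[i+1])-P(A[0])-cum
        row=[round(-15*np.degrees(A[i]-A[i+1])/360,1),round(-s*d[0]+c*d[1],1),round(c*d[0]+s*d[1],1),0]
        cum=cum+np.array([-s*row[1]+c*row[2],c*row[1]+s*row[2]]);o.append(row)
    for i in range(0,n,5): print(', '.join(str(v) for q in o[i:i+5] for v in q))
arc(float(sys.argv[1]),float(sys.argv[2]),int(sys.argv[3]))
E
cat > bub.py <<'E'
from h import *
def bub(tag):
    I=grab_frame('top')[:,:,::-1].copy();h=cv2.cvtColor(I,cv2.COLOR_BGR2HSV)
    box=np.zeros(I.shape[:2],np.uint8);box[160:215,120:190]=255
    g=cv2.inRange(h,(30,100,90),(65,255,255))&box
    ys,xs=np.nonzero(g);p=np.c_[xs,ys].astype(np.float32)
    (c,(w,hh),a)=cv2.minAreaRect(p);b=cv2.boxPoints((c,(w,hh),a))
    e=[b[1]-b[0],b[2]-b[1]];d=max(e,key=np.linalg.norm);d=d/np.linalg.norm(d)
    if d[0]>0:d=-d   # +y platform = image left
    L=max(w,hh)+1
    k=np.zeros_like(g);cv2.fillConvexPoly(k,b.astype(int),255)
    yy,xx=np.nonzero(k);sat=h[yy,xx,1].astype(float);v=h[yy,xx,2]
    wt=np.clip(200-sat,0,None)*(v>120)
    q=(np.c_[xx,yy]-np.array(c))@d
    print(tag,'vial len px',round(L,1),'centre',np.round(c,1),'bubble mm',round(float((wt*q).sum()/wt.sum())*68/L,2))
    cv2.imwrite(f'pics/b_{tag}.png',up(I,(110,145,210,225),6))
if __name__=='__main__':
    import sys;bub(sys.argv[1])
E
python3 bub.py b0; python3 arc.py 139.5 -40.5 13
```

```text
b0 vial len px 28.7 centre [153.7 190.2] bubble mm 7.96
-0.6, 6.9, 5.0, 0, -0.6, 5.5, 6.6, 0, -0.6, 3.8, 7.7, 0, -0.6, 1.8, 8.3, 0, -0.6, -0.2, 8.6, 0
-0.6, -2.3, 8.2, 0, -0.6, -4.1, 7.5, 0, -0.6, -5.9, 6.3, 0, -0.6, -7.2, 4.6, 0, -0.6, -8.0, 2.9, 0
-0.6, -8.6, 0.8, 0, -0.6, -8.4, -1.3, 0, -0.6, -7.9, -3.2, 0
```

View pics/b_b0.png

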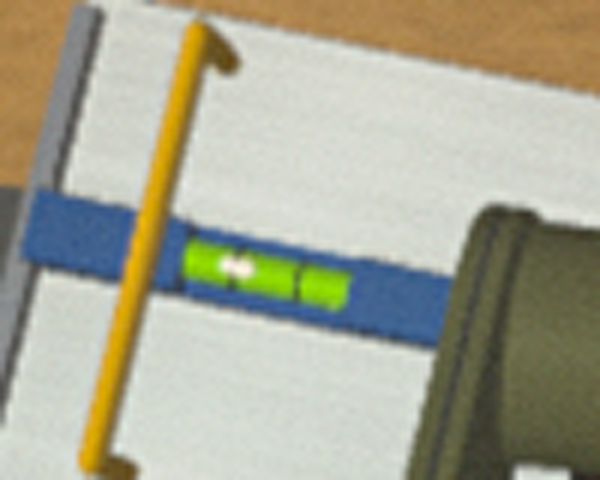

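The bubble stands at 238 with the lines at 233 and 298, so about +11 mm, or 0.79 turn. Level home at the lip. Crank half a turn first.

Call:
step_arm:
  targets: [-0.6, 6.9, 5, 0, -0.6, 5.5, 6.6, 0, -0.6, 3.8, 7.7, 0, -0.6, 1.8, 8.3, 0, -0.6, -0.2, 8.6, 0]

```text
t: 14.05
position: [571.9, 3.2, 88.0]
tool_rot: [[-0.004, 0.195, 0.981], [-0.0, 0.981, -0.195], [-1.0, -0.001, -0.004]]
wrist_force: [-5.6, -0.8, 6.2]
width: 0.141
```

Call:
step_arm:
  targets: [-0.6, -2.3, 8.2, 0, -0.6, -4.1, 7.5, 0, -0.6, -5.9, 6.3, 0, -0.6, -7.2, 4.6, 0, -0.6, -8, 2.9, 0]

```text
t: 14.55
position: [595.7, -28.2, 89.9]
tool_rot: [[-0.002, 0.196, 0.981], [0.003, 0.981, -0.196], [-1.0, 0.003, -0.003]]
wrist_force: [-0.5, 4.7, -0.2]
width: 0.139
```

Call:
step_arm:
  targets: [-0.6, -8.6, 0.8, 0, -0.6, -8.4, -1.3, 0, -0.6, -7.9, -3.2, 0]

```text
t: 14.85
position: [588.1, -52.3, 91.2]
tool_rot: [[0.001, 0.196, 0.981], [0.002, 0.981, -0.196], [-1.0, 0.003, 0.0]]
wrist_force: [4.2, 2.5, -4.6]
width: 0.139
```

```bash
python3 - <<'E'
from h import *
from bub import bub
s=observe();p=s['position'];print(s['t'],p,s['wrist_force'],s['width'],'ang',np.degrees(np.arctan2(p[1]+30,p[0]-560.4)),np.hypot(p[1]+30,p[0]-560.4))
bub('b1')
a=grab_frame('wrist')[:,:,::-1];b=up(grab_frame('side')[:,:,::-1],(190,90,330,230),3)
cv2.imwrite('pics/w11.png',np.hstack([a[:, 80:460],b[:420]]))
E
python3 arc.py -40.5 -138.5 7
```

```text
14.85 [588.09012726 -52.27972087  91.20182442] [ 4.17120904  2.49559126 -4.64037461] 0.1388826991109127 ang -38.82046278307024 35.54052770567705
b1 vial len px 28.7 centre [153.5 190.1] bubble mm 5.52
-0.6, -7.0, -5.1, 0, -0.6, -5.5, -6.7, 0, -0.6, -3.8, -7.7, 0, -0.6, -1.8, -8.5, 0, -0.6, 0.4, -8.7, 0
-0.6, 2.4, -8.3, 0, -0.6, 4.3, -7.5, 0
```

View pics/b_b1.png

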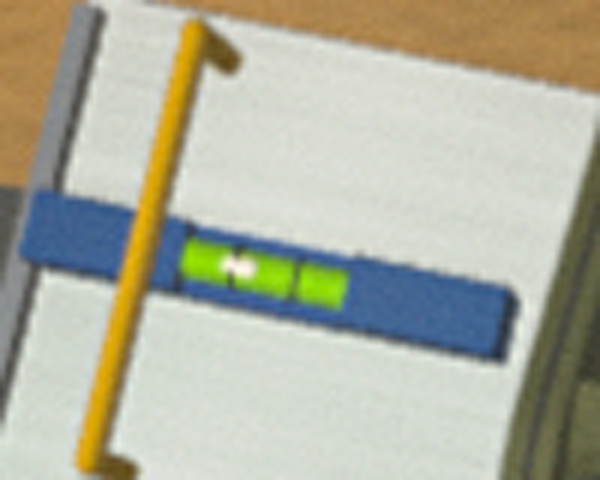

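View pics/w11.png

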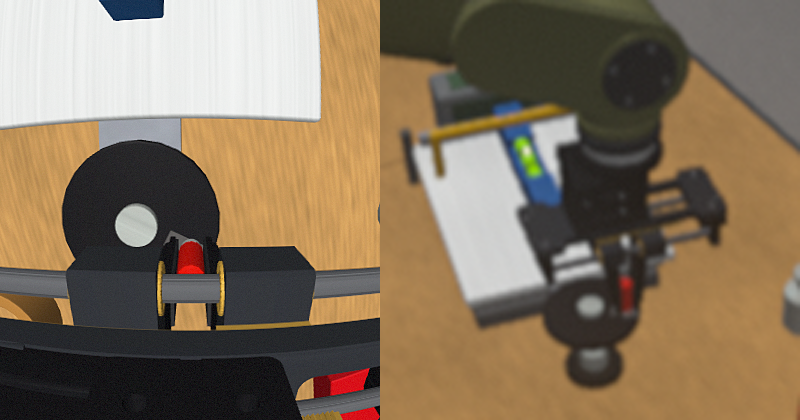

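The pin came round half a turn. I wait for the bubble to settle.

Call:
step_arm:
  targets: [0, 0, 0, 0, 0, 0, 0, 0, 0, 0, 0, 0, 0, 0, 0, 0, 0, 0, 0, 0]

```text
t: 15.5
position: [587.1, -53.1, 91.4]
tool_rot: [[-0.001, 0.196, 0.981], [0.0, 0.981, -0.196], [-1.0, 0.0, -0.002]]
wrist_force: [2.9, 1.1, -11.4]
width: 0.139
```

Call:
step_arm:
  targets: [0, 0, 0, 0, 0, 0, 0, 0, 0, 0, 0, 0, 0, 0, 0, 0, 0, 0, 0, 0]

```text
t: 16.0
position: [587.1, -53.2, 91.5]
tool_rot: [[-0.001, 0.196, 0.981], [0.001, 0.981, -0.196], [-1.0, 0.0, -0.002]]
wrist_force: [3.9, 2.1, -17.4]
width: 0.141
```

```bash
python3 bub.py b2
```

```text
b2 vial len px 28.7 centre [153.5 190.1] bubble mm 3.99
```

View pics/b_b2.png

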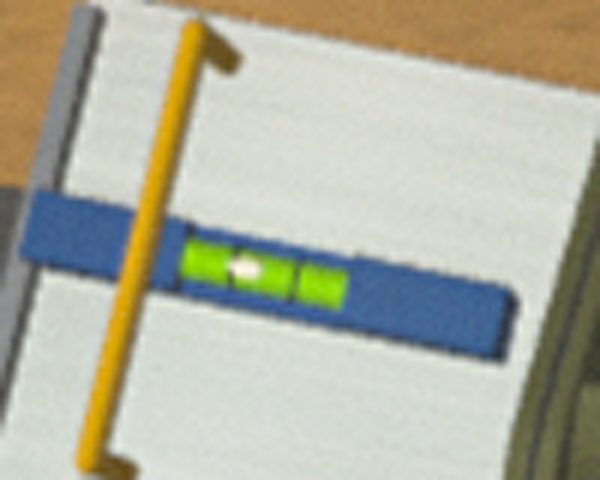

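Call:
step_arm:
  targets: [1.5, 0, 0, 0, 0, 0, 0, 0, 0, 0, 0, 0, 0, 0, 0, 0, 0, 0, 0, 0]

```text
t: 16.55
position: [587.9, -53.6, 91.4]
tool_rot: [[0.0, 0.196, 0.981], [-0.0, 0.981, -0.196], [-1.0, -0.0, 0.0]]
wrist_force: [1.2, -0.8, -10.6]
width: 0.14
```

```bash
python3 - <<'E'
from h import *
mt=camera_model('top')
def prof(f):
    I=cv2.imread(f).astype(float)
    # crop scale 6
    return I
for f in ('b0','b1','b2'):
    I=cv2.imread(f'pics/b_{f}.png').astype(np.float32)
    # axis: from lines; sample along a line through the vial (slope ~ from image)
    a=np.array([180,258.]);b=np.array([352,289.])
    t=np.linspace(-.1,1.1,80);P=(a+np.outer(t,b-a)).astype(np.float32)
    s=cv2.remap(I,P[:,0].reshape(-1,1),P[:,1].reshape(-1,1),1)[:,0]
    print(f,'blue ch',s[:,0].astype(int).tolist())
E
python3 bub.py b3
```

```text
b0 blue ch [134, 152, 153, 150, 151, 146, 129, 104, 63, 27, 0, 0, 0, 0, 1, 1, 0, 0, 0, 16, 55, 103, 161, 200, 225, 220, 214, 218, 223, 228, 228, 227, 226, 201, 168, 123, 73, 38, 11, 8, 3, 0, 0, 2, 5, 5, 2, 5, 11, 22, 35, 44, 41, 28, 13, 2, 0, 2, 7, 5, 0, 0, 4, 7, 7, 7, 3, 5, 20, 41, 78, 110, 137, 147, 146, 147, 146, 146, 146, 146]
b1 blue ch [144, 149, 152, 150, 151, 145, 119, 88, 49, 19, 0, 0, 0, 3, 6, 5, 0, 0, 0, 9, 36, 74, 126, 166, 199, 208, 211, 218, 225, 232, 233, 232, 233, 215, 189, 141, 78, 28, 0, 0, 1, 9, 15, 13, 10, 8, 3, 6, 21, 38, 52, 54, 34, 9, 3, 16, 20, 12, 6, 3, 2, 0, 0, 1, 6, 14, 17, 22, 45, 71, 108, 135, 153, 156, 152, 149, 146, 145, 144, 144]
b2 blue ch [146, 151, 153, 151, 152, 144, 117, 85, 45, 19, 0, 0, 0, 0, 0, 0, 1, 2, 5, 7, 0, 0, 16, 48, 97, 135, 175, 205, 224, 236, 233, 230, 230, 226, 226, 211, 181, 143, 90, 50, 18, 10, 7, 1, 2, 8, 16, 18, 12, 15, 34, 50, 44, 24, 8, 0, 0, 5, 14, 10, 1, 0, 4, 9, 12, 18, 19, 27, 49, 74, 108, 137, 155, 155, 147, 145, 144, 143, 142, 142]
b3 vial len px 28.7 centre [153.5 190.1] bubble mm 1.3
```

View pics/b_b3.png

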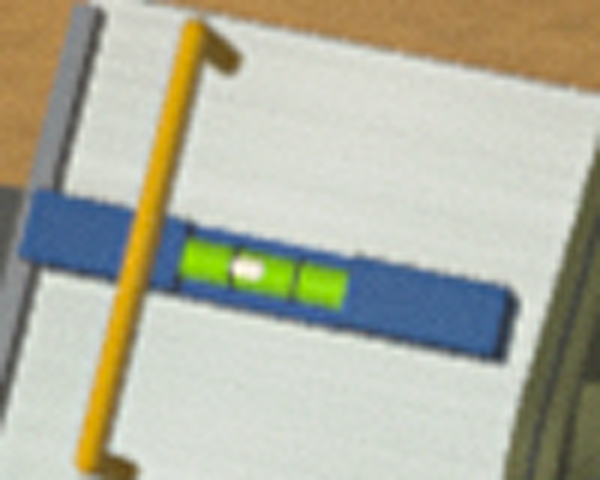

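```bash
cat > prof.py <<'E'
from h import *
import sys
def prof(tag):
    I=cv2.imread(f'pics/b_{tag}.png').astype(np.float32)
    a=np.array([180,258.]);b=np.array([352,289.]);t=np.linspace(-.1,1.1,240);P=(a+np.outer(t,b-a)).astype(np.float32)
    s=np.mean([cv2.remap(I,P[:,0].reshape(-1,1),(P[:,1]+o).reshape(-1,1),1)[:,0,0] for o in (-2,0,2)],axis=0)
    lo=np.where(s<72)[0];e0,e1=lo[0],lo[-1];k=s[e0:e1];h=k.max()/2;w=np.where(k>h)[0]
    c=(w[0]+w[-1])/2-(e1-e0)/2;sc=68/(e1-e0)
    print(tag,'bubble +y mm',round(-c*sc,2),'len',round((w[-1]-w[0])*sc,1),'peak',k.max().round())
for t in sys.argv[1:]:prof(t)
E
python3 prof.py b0 b1 b2 b3
```

```text
b0 bubble +y mm 11.64 len 14.9 peak 225.0
b1 bubble +y mm 10.48 len 14.7 peak 230.0
b2 bubble +y mm 7.9 len 14.0 peak 233.0
b3 bubble +y mm 6.98 len 13.6 peak 235.0
```

Call:
step_arm:
  targets: [1, 0, 0, 0, 0, 0, 0, 0, 0, 0, 0, 0, 0, 0, 0, 0, 0, 0, 0, 0]

```text
t: 17.1
position: [588.5, -53.7, 91.2]
tool_rot: [[0.002, 0.196, 0.981], [-0.001, 0.981, -0.196], [-1.0, -0.0, 0.002]]
wrist_force: [0.1, -1.5, -1.2]
width: 0.142
```

```bash
python3 bub.py b4;python3 prof.py b4
```

```text
b4 vial len px 28.7 centre [153.5 190.1] bubble mm 3.85
b4 bubble +y mm 6.62 len 13.6 peak 236.0
```

The bubble is settling at about +6.4 mm. Continue clockwise by about 155°, then look.

```bash
python3 arc.py -40.5 -195.5 11
```

```text
-0.6, -7.0, -5.1, 0, -0.6, -5.6, -6.8, 0, -0.6, -3.7, -7.8, 0, -0.6, -1.8, -8.5, 0, -0.6, 0.4, -8.7, 0
-0.6, 2.5, -8.4, 0, -0.6, 4.5, -7.5, 0, -0.6, 6.1, -6.1, 0, -0.6, 7.5, -4.5, 0, -0.6, 8.3, -2.6, 0
-0.6, 8.7, -0.4, 0
```

Call:
step_arm:
  targets: [-0.5, -7, -5.1, 0, -0.5, -5.6, -6.8, 0, -0.5, -3.7, -7.8, 0, -0.5, -1.8, -8.5, 0, -0.5, 0.4, -8.7, 0]

```text
t: 17.65
position: [550.2, -64.8, 94.1]
tool_rot: [[0.007, 0.196, 0.981], [-0.002, 0.981, -0.196], [-1.0, -0.001, 0.007]]
wrist_force: [4.7, -4.4, -0.7]
width: 0.142
```

Call:
step_arm:
  targets: [-0.5, 2.5, -8.4, 0, -0.5, 4.5, -7.5, 0, -0.5, 6.1, -6.1, 0, -0.5, 7.5, -4.5, 0, -0.5, 8.3, -2.6, 0]

```text
t: 18.15
position: [526.2, -31.3, 97.5]
tool_rot: [[0.003, 0.196, 0.981], [-0.004, 0.981, -0.196], [-1.0, -0.003, 0.004]]
wrist_force: [-2.7, -5.2, 5.6]
width: 0.143
```

Call:
step_arm:
  targets: [-0.5, 8.7, -0.4, 0, 0, 0, 0, 0, 0, 0, 0, 0, 0, 0, 0, 0, 0, 0, 0, 0]

```text
t: 18.65
position: [527.8, -21.3, 98.2]
tool_rot: [[0.003, 0.196, 0.981], [-0.001, 0.981, -0.196], [-1.0, 0.0, 0.003]]
wrist_force: [-2.6, -1.3, 6.1]
width: 0.141
```

Call:
step_arm:
  targets: [0, 0, 0, 0, 0, 0, 0, 0, 0, 0, 0, 0, 0, 0, 0, 0, 0, 0, 0, 0]

```text
t: 19.15
position: [527.8, -21.3, 98.2]
tool_rot: [[0.003, 0.196, 0.981], [-0.001, 0.981, -0.196], [-1.0, 0.0, 0.003]]
wrist_force: [-1.2, -1.0, 6.7]
width: 0.144
```

Call:
step_arm:
  targets: [0, 0, 0, 0, 0, 0, 0, 0, 0, 0, 0, 0, 0, 0, 0, 0, 0, 0, 0, 0]

```text
t: 19.65
position: [527.8, -21.3, 98.2]
tool_rot: [[0.003, 0.196, 0.981], [-0.001, 0.981, -0.196], [-1.0, 0.0, 0.003]]
wrist_force: [-2.8, -1.4, 5.9]
width: 0.143
```

```bash
python3 bub.py b5;python3 prof.py b5; python3 -c "
from h import *
s=observe();p=s['position'];print(np.degrees(np.arctan2(p[1]+30,p[0]-560.4)),np.hypot(p[1]+30,p[0]-560.4))"
```

```text
b5 vial len px 28.1 centre [153.  189.9] bubble mm 2.07
b5 bubble +y mm 0.93 len 14.1 peak 233.0
165.16192261004136 33.75198547898997
```

View pics/b_b5.png

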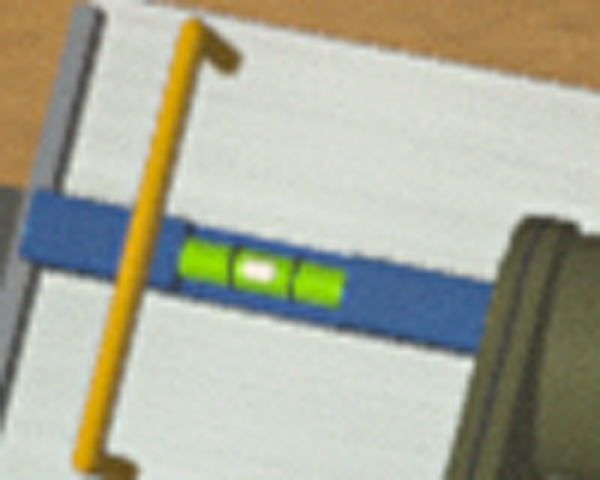

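Bubble within the lines (258 of 234..295), slightly towards +y. A further 40° to centre it, easing the downward push.

```bash
python3 arc.py -195.5 -235.5 4
```

```text
-0.4, 6.1, 1.0, 0, -0.4, 5.9, 2.0, 0, -0.4, 5.4, 3.0, 0, -0.4, 4.7, 4.0, 0
```

Call:
step_arm:
  targets: [-0.6, 6.1, 1, 0, -0.6, 5.9, 2, 0, -0.6, 5.4, 3, 0, -0.6, 4.7, 4, 0, 0, 0, 0, 0]

```text
t: 20.2
position: [541.5, -1.4, 99.7]
tool_rot: [[0.002, 0.195, 0.981], [-0.001, 0.981, -0.195], [-1.0, -0.0, 0.002]]
wrist_force: [-3.5, -1.6, 6.1]
width: 0.141
```

Call:
step_arm:
  targets: [0, 0, 0, 0, 0, 0, 0, 0]

```text
t: 20.4
position: [541.5, -1.5, 99.7]
tool_rot: [[0.002, 0.196, 0.981], [-0.0, 0.981, -0.196], [-1.0, 0.0, 0.002]]
wrist_force: [-1.7, -0.6, 5.0]
width: 0.141
```

Call:
step_arm:
  targets: [0, 0, 0, 0, 0, 0, 0, 0, 0, 0, 0, 0, 0, 0, 0, 0, 0, 0, 0, 0]
  claw: 0.5

```text
t: 20.9
position: [540.5, -1.2, 97.6]
tool_rot: [[-0.0, 0.196, 0.981], [0.0, 0.981, -0.196], [-1.0, 0.0, -0.0]]
wrist_force: [-0.9, -0.4, 0.1]
width: 0.479
```

Call:
step_arm:
  targets: [-25, 0, 0, 0, -35, 0, 0, 0, -30, 0, 0, 0, 0, 30, 10, 0, 0, 40, 10, 0]

```text
t: 21.4
position: [575.3, 63.2, 189.9]
tool_rot: [[0.004, 0.199, 0.98], [-0.0, 0.98, -0.199], [-1.0, 0.001, 0.004]]
wrist_force: [0.8, 1.1, -0.1]
width: 0.503
```

Call:
step_arm:
  targets: [0, 25, 6, 0, 0, 0, 0, 0, 0, 0, 0, 0]
  claw: 0

```text
t: 21.7
position: [584.5, 87.1, 187.4]
tool_rot: [[-0.001, 0.195, 0.981], [-0.0, 0.981, -0.195], [-1.0, -0.001, -0.001]]
wrist_force: [0.6, -0.2, 0.3]
width: 0.306
```

```bash
python3 - <<'E'
from h import *
import pickle
s=observe();print(s['t'],s['position'],s['wrist_force'],s['width'])
m=camera_model('wrist');pickle.dump(m,open('w12.pkl','wb'))
I=grab_frame('wrist')[:,:,::-1];cv2.imwrite('pics/w12.png',I)
E
```

```text
21.7 [584.54856216  87.09025599 187.41569457] [ 0.59303422 -0.17212114  0.34958257] 0.30560894910186975
```

View pics/w12.png

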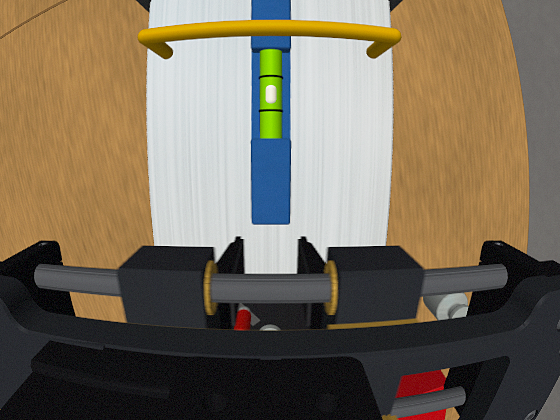

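Bubble at 93.5 between lines 76 and 110, so centred. Now move over the solid part of the level (platform y≈-25) with the fingers shut.

```bash
python3 plan.py 595 139 135 -11.3; python3 - <<'E'
from h import *
import pickle
m=pickle.load(open('w12.pkl','rb'))
for p in ((271,185),(271,93),(271,222)): print(plane(ray(m,p,True),115).round(1))
I=cv2.imread('pics/w12.png');cv2.imwrite('pics/w12c.png',up(I,(230,40,310,150),5))
E
```

```text
from [584.4  86.5 187.4] -11.28 dist 74.9 dyaw -0.02 rows 2
26.2, 26.8, 0.1, 0.0, 26.2, 26.7, 0.0, 0.0
ends [595. 139. 135.] -11.28
[591.  115.7 115. ]
[604.4 183.4 115. ]
[585.4  87.4 115. ]
```

View pics/w12c.png

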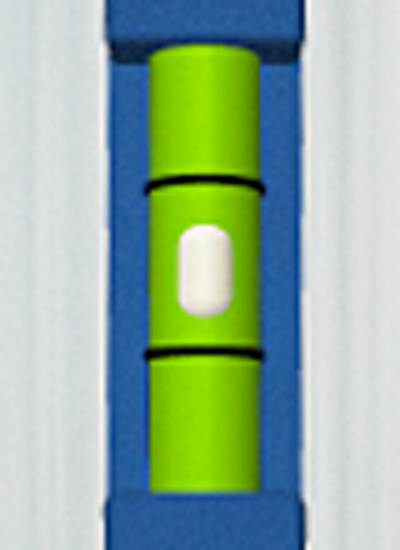

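Call:
step_arm:
  targets: [26, 25, 0, 0, 26, 24, 0, 0, 0, 0, 0, 0, 0, 0, 0, 0]

```text
t: 22.15
position: [593.7, 134.0, 135.3]
tool_rot: [[-0.002, 0.196, 0.981], [-0.001, 0.981, -0.196], [-1.0, -0.001, -0.001]]
wrist_force: [-0.6, -0.5, 0.3]
width: 0.006
```

Call:
step_arm:
  targets: [8, 0, 0, 0, 5, 0, 0, 0, 0, 0, 0, 0, 0, 0, 0, 0]

```text
t: 22.55
position: [594.5, 134.5, 123.1]
tool_rot: [[0.0, 0.196, 0.981], [-0.0, 0.981, -0.196], [-1.0, 0.0, 0.0]]
wrist_force: [0.7, 0.6, -0.1]
width: 0.005
```

Call:
step_arm:
  targets: [2, 0, 0, 0, 1, 0, 0, 0, 0, 0, 0, 0, 0, 0, 0, 0]

```text
t: 22.95
position: [594.3, 135.0, 119.9]
tool_rot: [[-0.0, 0.196, 0.981], [-0.0, 0.981, -0.196], [-1.0, -0.0, -0.0]]
wrist_force: [-0.7, 0.1, 0.6]
width: 0.009
```

Call:
step_arm:
  targets: [1, 0, 0, 0, 0.5, 0, 0, 0, 0, 0, 0, 0]

```text
t: 23.25
position: [594.3, 134.9, 118.2]
tool_rot: [[-0.0, 0.196, 0.981], [-0.0, 0.981, -0.196], [-1.0, -0.0, -0.0]]
wrist_force: [1.4, -0.6, -0.2]
width: 0.006
```

Call:
step_arm:
  targets: [1, 0, 0, 0, 0, 0, 0, 0, 0, 0, 0, 0]

```text
t: 23.55
position: [594.3, 134.9, 117.3]
tool_rot: [[-0.0, 0.196, 0.981], [-0.0, 0.981, -0.196], [-1.0, -0.0, -0.0]]
wrist_force: [0.2, -0.0, 0.5]
width: 0.004
```

Call:
step_arm:
  targets: [1, 0, 0, 0, 0, 0, 0, 0, 0, 0, 0, 0]

```text
t: 23.85
position: [594.4, 134.9, 117.2]
tool_rot: [[0.0, 0.196, 0.981], [-0.0, 0.981, -0.196], [-1.0, -0.0, 0.0]]
wrist_force: [-2.9, -0.5, 5.5]
width: 0.006
```

Call:
step_arm:
  targets: [0.5, 0, 0, 0, 0, 0, 0, 0, 0, 0, 0, 0, 0, 0, 0, 0, 0, 0, 0, 0]

```text
t: 24.35
position: [594.5, 134.9, 117.3]
tool_rot: [[0.0, 0.196, 0.981], [-0.0, 0.981, -0.196], [-1.0, -0.0, 0.0]]
wrist_force: [-3.7, -0.0, 6.8]
width: 0.004
```

Call:
step_arm:
  targets: [0, 0, 0, 0, 0, 0, 0, 0, 0, 0, 0, 0, 0, 0, 0, 0, 0, 0, 0, 0]

```text
t: 24.85
position: [594.5, 134.9, 117.2]
tool_rot: [[0.0, 0.196, 0.981], [-0.0, 0.981, -0.196], [-1.0, -0.0, 0.0]]
wrist_force: [-4.0, 0.5, 7.5]
width: 0.006
```

Call:
step_arm:
  targets: [0, 0, 0, 0, 0, 0, 0, 0, 0, 0, 0, 0, 0, 0, 0, 0, 0, 0, 0, 0]

```text
t: 25.35
position: [594.5, 134.9, 117.2]
tool_rot: [[0.0, 0.196, 0.981], [-0.0, 0.981, -0.196], [-1.0, -0.0, 0.0]]
wrist_force: [-3.2, -0.8, 7.7]
width: 0.002
```

Call:
step_arm:
  targets: [0.6, 0, -0.5, 0, 0, 0, 0, 0, 0, 0, 0, 0, 0, 0, 0, 0, 0, 0, 0, 0]

```text
t: 25.85
position: [594.4, 134.9, 117.2]
tool_rot: [[0.001, 0.196, 0.981], [-0.0, 0.981, -0.196], [-1.0, 0.0, 0.001]]
wrist_force: [-3.8, -1.2, 8.5]
width: -0.001
```

Call:
step_arm:
  targets: [0.3, 0, 0, 0, 0, 0, 0, 0, 0, 0, 0, 0, 0, 0, 0, 0, 0, 0, 0, 0]

```text
t: 26.35
position: [594.4, 134.9, 117.2]
tool_rot: [[0.001, 0.196, 0.981], [-0.0, 0.981, -0.196], [-1.0, -0.0, 0.001]]
wrist_force: [-3.8, -1.1, 10.0]
width: 0.004
```

```bash
python3 - <<'E'
from h import *
s=observe();print(s['t'],s['position'],s['wrist_force'],s['width'])
a=grab_frame('wrist')[:,:,::-1];b=up(grab_frame('side')[:,:,::-1],(190,90,330,230),3)
cv2.imwrite('pics/w13.png',np.hstack([a[:, 80:460],b[:420]]))
cv2.imwrite('pics/t13.png',up(grab_frame('top')[:,:,::-1],(50,120,370,260),2.4))
E
```

```text
26.35 [594.43036897 134.89191854 117.19408956] [-3.79647712 -1.11233287 10.00108555] 0.003831560845395634
```

View pics/w13.png

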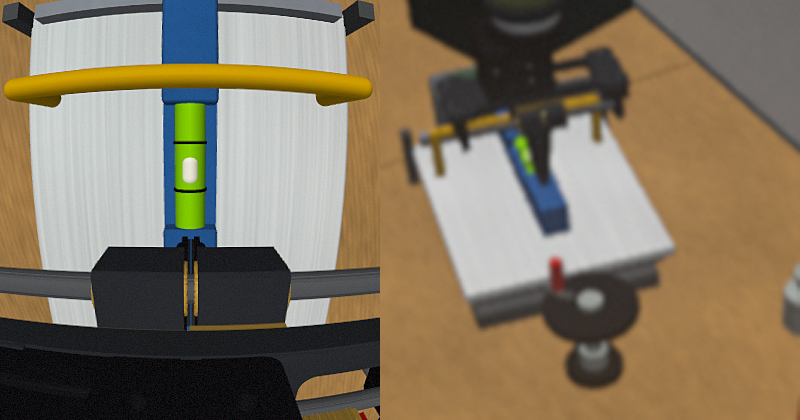

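View pics/t13.png

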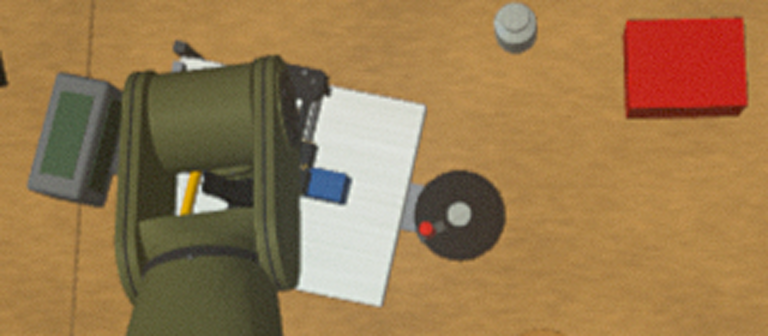

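```bash
python3 - <<'E'
from h import *
s=observe();print(s['t'],s['wrist_force'])
m=camera_model('wrist');I=grab_frame('wrist')[:,:,::-1].copy();cv2.imwrite('pics/w14.png',up(I,(230,80,310,240),3.7))
col=I[:,269:272].astype(int).mean(1)
for y in range(136,198): print(y,col[y].astype(int).tolist(),end=' ')
u=np.array([.196,.981])
print([ (plane(ray(m,(270,y),True),115)[:2]@u).round(1) for y in (142,157,182,190)])
E
```

```text
26.5 [-4.41923879 -0.9912326  10.43055798]
136 [0, 203, 129] 137 [0, 205, 132] 138 [0, 205, 131] 139 [0, 211, 135] 140 [0, 187, 121] 141 [1, 94, 59] 142 [20, 0, 3] 143 [13, 0, 0] 144 [0, 204, 130] 145 [0, 213, 135] 146 [0, 205, 131] 147 [0, 202, 129] 148 [0, 203, 129] 149 [0, 202, 128] 150 [0, 204, 130] 151 [0, 203, 131] 152 [0, 203, 130] 153 [0, 203, 130] 154 [0, 202, 130] 155 [0, 204, 129] 156 [0, 199, 117] 157 [108, 217, 183] 158 [240, 236, 244] 159 [225, 235, 236] 160 [225, 236, 234] 161 [222, 233, 233] 162 [217, 231, 232] 163 [208, 226, 230] 164 [211, 228, 231] 165 [211, 228, 231] 166 [212, 229, 231] 167 [209, 228, 230] 168 [211, 228, 231] 169 [209, 227, 230] 170 [209, 228, 230] 171 [211, 228, 230] 172 [210, 227, 230] 173 [208, 227, 230] 174 [208, 227, 230] 175 [211, 228, 230] 176 [209, 227, 229] 177 [210, 228, 230] 178 [212, 229, 232] 179 [199, 222, 224] 180 [195, 218, 220] 181 [185, 203, 208] 182 [186, 187, 199] 183 [92, 180, 152] 184 [0, 201, 125] 185 [0, 200, 126] 186 [0, 202, 131] 187 [0, 202, 130] 188 [0, 211, 134] 189 [0, 173, 111] 190 [3, 60, 36] 191 [12, 0, 1] 192 [12, 0, 0] 193 [0, 205, 129] 194 [0, 210, 136] 195 [0, 201, 127] 196 [0, 201, 129] 197 [0, 200, 129] [np.float64(312.0), np.float64(304.0), np.float64(290.6), np.float64(286.3)]
```

View pics/w14.png

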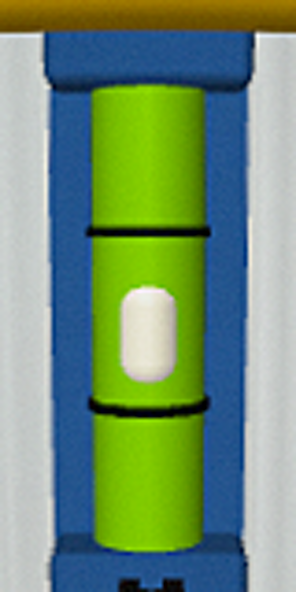

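Bubble about -1.7 mm from centre here and -0.6 mm from the other viewing side, both well inside ±4. Push steady at 10.4 N, and the level is at the lip. Hand in.

```bash
python3 -c "
from workcell import *
s=observe();print(s['t'],s['wrist_force']);print(sign_off())"
```

```text
26.55 [-4.14665174 -0.61139522 10.39699306]
the job is handed in; nothing more can be done
None
```

The job is handed in at t = 26.6 s of the 72 s allowed. The fingers were still pressing the level onto the platform, and the sign-off gave no verdict.

I laid the blue level on the platform and slid it under the hoop until it met the lip, with about 8 N felt at contact. I let it go there. I then led the crank pin clockwise about 1.04 turns, released it, and pressed on the level's solid top with shut fingers.

**Last checks:**
- **Push:** steady at 10.4 N downward, with about 4 N of sideways load that I could not ease away. The level was not seen to move.
- **Bubble:** between the lines, off centre by -0.6 mm in one wrist view and -1.7 mm in the last one. The allowed offset is 4 mm.
- **Level position:** its centre measured 21 to 23.5 mm from the platform middle soon after release, against 25 mm when home. My estimate of the platform's middle is only good to about 2 mm. Later views still showed the level at the lip.
- **Bystanders:** the carton and weight looked unmoved. The tape roll was mostly out of the last picture, but the arm never came near it.

**Disagreements:**
- The turn needed was more than the text implied. The first half turn moved the bubble about 5 mm instead of 7 mm by my reading, so I stopped by eye rather than by count.
- The bubble looked about 14 mm long instead of 18 mm.

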